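# Change the wax cartridges in the warming pot

## Robot

A 6-joint arm with a two-finger parallel gripper is mounted at the origin on the work surface. World frame = base frame: x ahead of the robot, y to its left, z up, the work surface at z = 0. Lengths are in m, angles in degrees, forces in N, time in s.
With the tool pointing down it reaches from about 0.375 to 0.75 m from the base axis. Payload 9 kg.
Tool frame: the origin (TCP) lies at the very end of the fingers, on their centre line; the grasp point (between the pads) lies 19 mm behind it; z points along the fingers, y is the line along which they close (so a half turn about z gives the same grasp; the last joint's range is limited). The gripper opens to 85 mm and grips with 20 to 120 N. Pads are 22 mm wide; open, the fingers measure 114 mm over their backs; the gripper's body (76 mm by 85 mm) begins 54 mm behind the grasp point. The pads swing forward as they close: fully open they stand 13 mm farther back than shut.
Start: joints at [-86.213, 5.964, 5.575, 89.605, 0, 77.527], TCP at [0.168, -0.576, 0.231] pointing down, gripper open.
Joint ranges: [-171.21, 171.21], [-48.23, 106.86], [-62.78, 66.21], [-105.2, 120.99], [-86.42, 89.51], [-180, 180]. Speed limits (degrees/s): [127.2, 127.2, 147.25, 180, 180, 180].

## Interface

Orientations are given as [roll, pitch, yaw] about the fixed x, y, z axes, in that order (R = Rz(yaw) Ry(pitch) Rx(roll)).
In Python, from plant import manip, vision gives the robot as it stands. The module is installed in compiled form; this text tells all that it offers.
- The arm moves only by the tool servo_tool, never from a script. Its argument "plan" is a list of rows, each an object with "linear": the shift along the tool's x, y, z in m, a list of three; "delta_rot": the turn, a rotation vector about the tool's x, y, z in rad, a list of three; "jaw": the opening, from -1 (shut) to 1 (fully open), so that 0 is half open. A call has 1 to 20 rows; each row is the pose to reach, as a shift and turn from the pose commanded when the call began, along the tool's axes at that moment; what a row does not reach only later rows make up. A row lasts 1/12 s, in which the tool goes at most 41.7 mm and 7.16 degrees, less where a joint would pass 70% of its speed; a pose out of reach is approached as far as the arm can. A call with a gripper value outside its range is refused whole. The fingers move at their own pace and stop on an object; the grip force is fixed at half the most. Time passes only in rows, so rows that repeat a pose let the fingers close. It gives the time, the measured TCP pose, the force, the opening and the grip force at its end, in the units of the state.
- manip.state(): the state, without advancing time (a new reading comes with each control period).
- vision.capture(name): name is "side" or "top"; returns the picture (480x640x3 uint8, red, green, blue); there is no depth.
- vision.camera_model(name): a dict with "camera_matrix" (3x3 intrinsics, pixels), "world_from_camera" (4x4, takes a point from camera to world coordinates). Camera axes: x right, y down, z forward; pixel columns grow to the right and rows downward; lengths in m; the calibration is good to about 2 mm. A picture is of the moment at which its call begins. camera_model takes no time and is no camera call.
- manip.job_done(): hands the job in; it is judged then, once.
The state is a dict: "clock": time; "joint_positions": joint angles; "joint_vel": joint speeds; "effort": joint torques, N m; "position": TCP position; "eef_rot": TCP orientation; "wrist_force": force on the tool from outside, world axes, zero at the start; "torque": the same for the moment, N m; "finger_gap": finger opening in m; "grasp_force": force on a finger pad.
Only numpy, scipy, OpenCV 4.12 (cv2) and the standard library are available. Lean on these libraries where they do the work, as an engineer would, in place of code of your own. Each camera call takes 0.05 s, during which the arm holds its last target. There are 200 camera calls.

## Task

Slide the pot, without lifting it off the hotplate, from the heating place (three rings) to the parking place (inside the single ring), and there move the warmed cartridges out of it into free rack holes and put all the fresh cartridges from the rack into the pot, each standing upright and fully down in its own hole. Then slide the loaded pot, again without lifting it, back onto the heating place so that it stands inside the outer ring, and only then press the start button fully down and let it go; leave the game board, mug and jar undisturbed.

Things in the scene. Friction and masses are not known exactly. Their poses are not given: they have to be found in the camera images.
- pot_center (a point): Low round steel pot, 160 mm in diameter, wall 60 mm high and 3 mm thick, about 1 kg, filled by a square aluminium block with four holes; black bar handle. It stands loose on the hotplate. This point is on the pot's axis at the top face of the block, 50 mm above the pot's underside (so 90 mm above the table as it stands); z up, -x towards the handle.
- pot_handle (a point): Grip point of the pot's handle: a level straight bar, 22 mm wide and 20 mm high, sticking out radially from the pot wall (80 to 187 mm from the axis). The point is the middle of the bar, 130 mm from the pot's axis and 45 mm above the pot's underside (5 mm below pot_center). Axes as pot_center, so the bar runs along x. Moves with the pot.
- pot_hole0 (a point): Middle of the mouth of hole 0 in the pot's block (41 mm from the pot's axis, neighbours 58 mm apart). Round, 32 mm in diameter, 45 mm deep, so an inserted cartridge's centre stands 10 mm above the mouth and its top 65 mm above. Moves with the pot.
- pot_hole1 (a point): Middle of the mouth of hole 1 in the pot's block (41 mm from the pot's axis, neighbours 58 mm apart). Round, 32 mm in diameter, 45 mm deep, so an inserted cartridge's centre stands 10 mm above the mouth and its top 65 mm above. Moves with the pot.
- pot_hole2 (a point): Middle of the mouth of hole 2 in the pot's block (41 mm from the pot's axis, neighbours 58 mm apart). Round, 32 mm in diameter, 45 mm deep, so an inserted cartridge's centre stands 10 mm above the mouth and its top 65 mm above. Moves with the pot.
- pot_hole3 (a point): Middle of the mouth of hole 3 in the pot's block (41 mm from the pot's axis, neighbours 58 mm apart). Round, 32 mm in diameter, 45 mm deep, so an inserted cartridge's centre stands 10 mm above the mouth and its top 65 mm above. Moves with the pot.
- hob: Fixed low black hotplate, 300 mm (its x) by 460 mm (its y), flat top 40 mm above the table. Origin under its centre at table height; its y runs along its long side, through both marks. The pot can slide freely across its top.
- mark_heat: Heating place: printed white mark of three concentric rings (radii 30, 60 and 92 mm) on the hotplate's top. Origin at its centre, on the top surface. The pot starts on it; the two marks' centres are 230 mm apart and either may be the left one.
- mark_park: Parking place: printed white mark of one single ring (radius 92 mm) on the hotplate's top. Origin at its centre, on the top surface.
- start_top (a point): Middle of the top of the hotplate's start button, a round grey push button of 28 mm diameter in a black housing on the hotplate's top, midway between the marks, near the edge away from the robot. Pressed straight down; springs back.
- start (a joint): Travel of the start button: 0 released, 0.006 m fully pressed (needs 5 N).
- rack: Fixed wooden block rack, 136 mm (x) by 190 mm (y) by 55 mm high, with two rows of three holes. Origin under its centre at table height. The row at x = -33 mm (robot side; holes at y = -60, 0 and 60 mm) holds the fresh cartridges; the row at x = +33 mm is empty. All six holes are alike.
- rack_hole3 (a point): Middle of the mouth of rack hole 3 (row at +x, empty at the start; 60 mm apart in a row, rows 66 mm apart). Round, 32 mm in diameter, 45 mm deep: an inserted cartridge's centre stands 10 mm above the mouth.
- rack_hole4 (a point): Middle of the mouth of rack hole 4 (row at +x, empty at the start; 60 mm apart in a row, rows 66 mm apart). Round, 32 mm in diameter, 45 mm deep: an inserted cartridge's centre stands 10 mm above the mouth.
- rack_hole5 (a point): Middle of the mouth of rack hole 5 (row at +x, empty at the start; 60 mm apart in a row, rows 66 mm apart). Round, 32 mm in diameter, 45 mm deep: an inserted cartridge's centre stands 10 mm above the mouth.
- fresh0_mid (a point): Fresh cartridge: closed aluminium wax cartridge, upright cylinder 28 mm in diameter and 110 mm tall, 70 g, with a 24 mm black cap at the top (top 6 mm). The point is its centre, half-way up (55 mm above its foot), z along the cylinder towards the cap. Starts in the robot-side row of the rack. Two or three are present; None if absent.
- fresh1_mid (a point): Fresh cartridge: closed aluminium wax cartridge, upright cylinder 28 mm in diameter and 110 mm tall, 70 g, with a 24 mm black cap at the top (top 6 mm). The point is its centre, half-way up (55 mm above its foot), z along the cylinder towards the cap. Starts in the robot-side row of the rack. Two or three are present; None if absent.
- fresh2_mid (a point): Fresh cartridge: closed aluminium wax cartridge, upright cylinder 28 mm in diameter and 110 mm tall, 70 g, with a 24 mm black cap at the top (top 6 mm). The point is its centre, half-way up (55 mm above its foot), z along the cylinder towards the cap. Starts in the robot-side row of the rack. Two or three are present; None if absent.
- warm0_mid (a point): Warmed cartridge, looking just like the fresh ones: closed aluminium wax cartridge, upright cylinder 28 mm in diameter and 110 mm tall, 70 g, with a 24 mm black cap at the top (top 6 mm). The point is its centre, half-way up (55 mm above its foot), z along the cylinder towards the cap. Starts in a hole of the pot. One or two are present; None if absent.
- warm1_mid (a point): Warmed cartridge, looking just like the fresh ones: closed aluminium wax cartridge, upright cylinder 28 mm in diameter and 110 mm tall, 70 g, with a 24 mm black cap at the top (top 6 mm). The point is its centre, half-way up (55 mm above its foot), z along the cylinder towards the cap. Starts in a hole of the pot. One or two are present; None if absent.
- gameboard: Bystander: flat plywood game board 160 x 120 x 12 mm. Origin under its centre.
- mug: Bystander: white mug, 80 mm wide, 90 mm high. Origin under its centre.
- gluejar: Bystander: white jar, 70 mm wide, 100 mm high. Origin under its centre.
Things that resemble listed ones, but are neither listed nor needed, are in the scene too. What is shaped like the part that bears fresh2_mid but purple is not meant. What is shaped like the part that bears warm1_mid but red is not meant.

How it is judged:
By the outcome, as a careful person would: the job done as asked, in the order asked, and still so for the second after the job is handed in, with the robot touching nothing.
Of warm0, warm1 only 1 to 2 are there at a start; the rules pass over those that are not, and their reading is None.
Of fresh0, fresh1, fresh2 only 2 to 3 are there at a start; the rules pass over those that are not, and their reading is None.
At some moment in a run one of pot may be knocked a few centimetres aside while the robot is not near it.
It also fails if it takes over 210 s, if anything falls off the work surface, if the arm or the gripper's body presses on something with over 40 N, if the wrist force passes 120 N, or if a joint passes its speed limit or range.

## Working session

There is one attempt and no reset: what is moved stays moved. The work goes in short steps, Python scripts to look and compute and a tool call to move; the robot and the scene stay as the last step left them, time stands still between calls to the robot, and variables do not carry over. Pictures are saved under pics/ and viewed, at most 14 in all, crops included, and the job is handed in when it is done.

Besides the shell and the picture viewer there is one more tool, called after ">>>" as name([rows], argument=value, ...), one row to a line, values as JSON. servo_tool: Moves the arm, as the interface text tells. Its arguments: {"type":"object","properties":{"plan":{"type":"array","items":{"type":"object","properties":{"linear":{"type":"array","items":{"type":"number"}},"delta_rot":{"type":"array","items":{"type":"number"}},"jaw":{"type":"number"}}}}},"required":["plan"]}

```bash
mkdir -p pics; python3 - <<'E'
from plant import manip, vision
import cv2, numpy as np
np.set_printoptions(precision=4,suppress=True)
for n in("top","side"):
    im=vision.capture(n); cv2.imwrite(f"pics/{n}0.png",im[...,::-1])
    m=vision.camera_model(n); print(n,np.array(m["camera_matrix"]),np.array(m["world_from_camera"]))
print(manip.state())
E
```

```text
top [[519.6717   0.     324.777 ]
 [  0.     519.6717 242.7096]
 [  0.       0.       1.    ]] [[-0.0204 -0.98    0.1979  0.2624]
 [-0.9998  0.0191 -0.0085 -0.058 ]
 [ 0.0046 -0.198  -0.9802  1.6081]
 [ 0.      0.      0.      1.    ]]
side [[460.0805   0.     320.1329]
 [  0.     460.0805 242.4887]
 [  0.       0.       1.    ]] [[-0.9081 -0.2429  0.3412  0.1399]
 [-0.4186  0.5481 -0.7241  0.852 ]
 [-0.0111 -0.8004 -0.5994  0.8493]
 [ 0.      0.      0.      1.    ]]
{'clock': 0.1, 'joint_positions': array([-86.2134,   5.9955,   5.5326,  89.6048,  -0.0009,  77.5282]), 'joint_vel': array([-0.0381, -0.1027,  0.1227,  0.0528,  0.0797, -0.021 ]), 'effort': array([  0.0058, -55.8209,  50.4719,   0.0132,  -0.0005,   0.    ]), 'position': array([ 0.168 , -0.5757,  0.2306]), 'eef_rot': array([-179.9337,   -0.0137,   16.2584]), 'wrist_force': array([-0.3648, -0.2262, -0.6608]), 'torque': array([-0.0551,  0.0222,  0.0427]), 'grasp_force': 0.0, 'finger_gap': 0.08519359571090884}
```

View pics/top0.png

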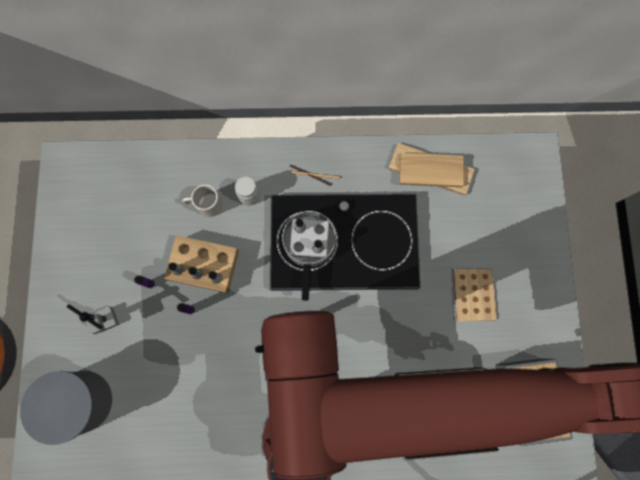

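View pics/side0.png

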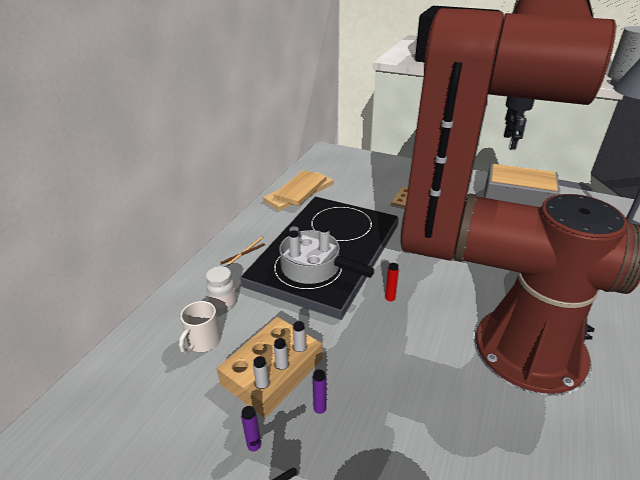

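The top view shows the heating place on the left with the pot at (308,240), its handle pointing down to (305,298). The park ring is at (382,240), the rack at (202,262) with three fresh caps, and the start button at (344,206). The pot holds two warm cartridges; their caps are near (299,223) and (319,245). I'll measure these next.

```bash
cat > h.py <<'E'
from plant import manip, vision
import cv2, numpy as np
np.set_printoptions(precision=4,suppress=True)
M={n:(np.array(vision.camera_model(n)["camera_matrix"]),np.array(vision.camera_model(n)["world_from_camera"])) for n in("top","side")}
def ray(n,u,v,z):
    K,T=M[n]; d=T[:3,:3]@np.linalg.inv(K)@[u,v,1]; o=T[:3,3]
    return o+d*(z-o[2])/d[2]
def px(n,p):
    K,T=M[n]; q=K@(T[:3,:3].T@(np.array(p)-T[:3,3])); return q[:2]/q[2]
def both(a,b):
    A=[];B=[]
    for n,(u,v) in(("top",a),("side",b)):
        K,T=M[n]; d=T[:3,:3]@np.linalg.inv(K)@[u,v,1]; d/=np.linalg.norm(d)
        P=np.eye(3)-np.outer(d,d); A.append(P); B.append(P@T[:3,3])
    return np.linalg.lstsq(np.vstack(A),np.hstack(B),rcond=None)[0]
def dets(im,lo,hi,box,amin,amax):
    x0,y0,x1,y1=box; m=cv2.inRange(cv2.cvtColor(im[y0:y1,x0:x1],cv2.COLOR_RGB2HSV),lo,hi)
    n,l,s,c=cv2.connectedComponentsWithStats(m)
    return [(c[i]+[x0,y0],s[i]) for i in range(1,n) if amin<=s[i,4]<=amax]
E
python3 - <<'E'
from h import *
t=cv2.imread("pics/top0.png")[...,::-1]; s=cv2.imread("pics/side0.png")[...,::-1]
hsv=cv2.cvtColor(t,cv2.COLOR_RGB2HSV)
# hob
m=np.zeros(t.shape[:2],np.uint8); m[185:300,262:428]=cv2.inRange(t,(0,0,0),(38,38,38))[185:300,262:428]
m=cv2.morphologyEx(m,cv2.MORPH_OPEN,np.ones((5,5)))
r=cv2.minAreaRect(cv2.findNonZero(m)); print("hob px",r)
b=cv2.boxPoints(r); w=np.array([ray("top",*p,.04) for p in b]); print(w,w.mean(0),[np.linalg.norm(w[i]-w[i-1]) for i in range(4)])
# park ring
m=np.zeros(t.shape[:2],np.uint8); m[200:280,345:416]=cv2.inRange(t,(70,70,70),(255,255,255))[200:280,345:416]
p=cv2.findNonZero(m)[:,0]; W=np.array([ray("top",*q,.04)[:2] for q in p])
c=cv2.fitEllipse(W.astype(np.float32)*1000); print("park",c)
# rack
m=cv2.inRange(hsv,(8,60,60),(25,255,255)); k=np.zeros_like(m); k[225:300,155:245]=m[225:300,155:245]
r=cv2.minAreaRect(cv2.findNonZero(k)); print("rack",r,[ray("top",*q,.055) for q in cv2.boxPoints(r)])
for nm,im,box in(("top",t,(160,225,245,300)),("top",t,(285,205,335,262)),("side",s,(210,310,330,400)),("side",s,(270,220,345,275))):
    print(nm,box,[(d[0].round(1),d[1][4]) for d in dets(im,(0,0,0),(180,255,55),box,8,300)])
a=cv2.resize(t[200:304,262:352],None,fx=5,fy=5,interpolation=3); b=cv2.resize(t[225:305,155:245],None,fx=3.9,fy=3.9,interpolation=3)
z=np.zeros((520,800,3),np.uint8); z[:,:450]=a; z[:312,450:801]=b[:312,:350]
cv2.imwrite("pics/c1.png",z[...,::-1])
E
```

```text
hob px ((344.6952819824219, 246.43614196777344), (102.3450698852539, 146.21902465820312), 89.40933990478516)
[[ 0.7315  0.0937  0.04  ]
 [ 0.7277 -0.3651  0.04  ]
 [ 0.4069 -0.3504  0.04  ]
 [ 0.4111  0.0905  0.04  ]] [ 0.5693 -0.1328  0.04  ] [np.float64(0.3204204042797919), np.float64(0.45881617621546683), np.float64(0.3211872360939416), np.float64(0.440939601987515)]
park ((593.4537353515625, -233.80543518066406), (177.4607391357422, 233.0773162841797), 145.16416931152344)
rack ((201.10684204101562, 263.52398681640625), (66.94608306884766, 46.41621398925781), 12.652555465698242) [array([0.4748, 0.4154, 0.055 ]), array([0.6135, 0.3901, 0.055 ]), array([0.564 , 0.1901, 0.055 ]), array([0.4268, 0.2187, 0.055 ])]
top (160, 225, 245, 300) [(array([173.6, 267.3]), np.int32(57)), (array([193.6, 271.5]), np.int32(60)), (array([212.5, 274.9]), np.int32(45))]
top (285, 205, 335, 262) [(array([322.2, 217.5]), np.int32(12)), (array([299.1, 222.2]), np.int32(47)), (array([288.6, 224.6]), np.int32(14)), (array([318. , 243.8]), np.int32(39)), (array([287.5, 257.8]), np.int32(33)), (array([330.5, 259. ]), np.int32(35))]
side (210, 310, 330, 400) [(array([298.4, 325.7]), np.int32(87)), (array([279.6, 343.2]), np.int32(96)), (array([259.2, 361.7]), np.int32(108)), (array([318.9, 375. ]), np.int32(122))]
side (270, 220, 345, 275) [(array([340.5, 258.2]), np.int32(241)), (array([278.8, 267.3]), np.int32(81))]
```

View pics/c1.png

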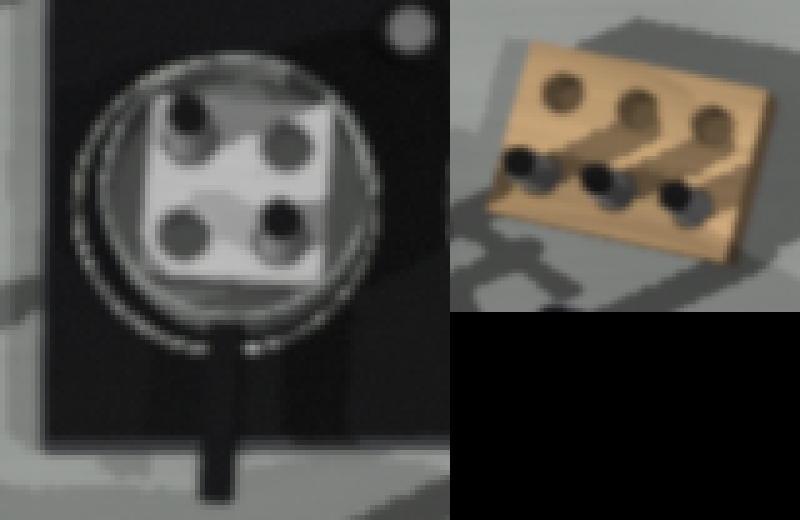

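```bash
python3 - <<'E'
from h import *
t=cv2.imread("pics/top0.png")[...,::-1]
P=lambda u,v:(262+(u+.5)/5-.5,200+(v+.5)/5-.5)
Q=lambda u,v:(155+(u-450+.5)/3.9-.5,225+(v+.5)/3.9-.5)
R=lambda p,z:ray("top",*p,z)[:2]
m=np.zeros(t.shape[:2],np.uint8); m[204:278,346:416]=cv2.inRange(t,(60,60,60),(255,255,255))[204:278,346:416]
m[:215,:356]=0
W=np.array([R(q,.04) for q in cv2.findNonZero(m)[:,0]]); 
A=np.c_[2*W,np.ones(len(W))]
for _ in range(3):
    s=np.linalg.lstsq(A,(W**2).sum(1),rcond=None)[0]; r=np.sqrt(s[2]+s[:2]@s[:2]); e=abs(np.linalg.norm(W-s[:2],axis=1)-r); A,W=A[e<.008],W[e<.008]
print("park",s[:2],r,len(W))
print("warm tops",R(P(187,115),.155),R(P(282,220),.155))
print("empty holes",R(P(287,145),.09),R(P(184,233),.09))
cn=[R(P(*q),.09) for q in((155,95),(332,105),(322,283),(140,275))]; print("block",cn,np.mean(cn,0))
a,b=R(P(228,335),.095),R(P(216,503),.095); print("handle",a,b,np.degrees(np.arctan2(*(a-b)[::-1])))
print("heat outer ring approx", R(P(226,203),.04))
print("button",R(P(411,30),.06))
print("rack holes",[R(Q(*q),.055) for q in((563,92),(638,110),(713,125))])
print("fresh tops",[R(q,.12) for q in((173.6,267.3),(193.6,271.5),(212.5,274.9))])
print("fresh 2view",[both(a,b) for a,b in zip(((173.6,267.3),(193.6,271.5),(212.5,274.9)),((259.2,361.7),(279.6,343.2),(298.4,325.7)))])
hb=[R(q,.04) for q in((270.7,194.5),(416.5,193.5),(420,288.5),(270.7,289))]; print("hob",hb,np.mean(hb,0))
rk=[R(Q(*q),.055) for q in((532,42),(772,92),(732,262),(490,210))]; print("rack",rk,np.mean(rk,0))
E
```

```text
park [ 0.5853 -0.246 ] 0.09183853538725298 429
warm tops [0.6162 0.0023] [ 0.5536 -0.0512]
empty holes [ 0.6124 -0.0547] [0.5598 0.0075]
block [array([0.6448, 0.0241]), array([ 0.6365, -0.0822]), array([ 0.528 , -0.0739]), array([0.535 , 0.0339])] [ 0.5861 -0.0245]
handle [ 0.4972 -0.0179] [ 0.3987 -0.0096] -4.82708250023973
heat outer ring approx [ 0.588  -0.0164]
button [ 0.6906 -0.1324]
rack holes [array([0.5673, 0.3578]), array([0.5519, 0.2991]), array([0.5389, 0.2406])]
fresh tops [array([0.4989, 0.3674]), array([0.4855, 0.3093]), array([0.4745, 0.2546])]
fresh 2view [array([0.502 , 0.3702, 0.1131]), array([0.4883, 0.3118, 0.1129]), array([0.4751, 0.2554, 0.1163])]
hob [array([0.7365, 0.0948]), array([ 0.7311, -0.3629]), array([ 0.432 , -0.3569]), array([0.4395, 0.0948])] [ 0.5848 -0.1325]
rack [array([0.6076, 0.3834]), array([0.5641, 0.1951]), array([0.432, 0.224]), array([0.4758, 0.4109])] [0.5199 0.3034]
```

```bash
cat >> h.py <<'E'
from scipy.spatial.transform import Rotation as Ro
def plan(targets,start=None):
    """targets: list of (x,y,z,yaw). Shift and turn from the start pose (x,y,z,yaw), else from the measured one."""
    if start is None:
        s=manip.state(); p=s["position"]; R=Ro.from_euler("xyz",s["eef_rot"],degrees=True)
    else: p=np.array(start[:3]); R=Ro.from_euler("xyz",[180,0,start[3]],degrees=True)
    for t in targets:
        q=Ro.from_euler("xyz",[180,0,t[3]],degrees=True)
        print(np.array(t),"lin",(R.inv().apply(np.array(t[:3])-p)).round(4),"rot",(R.inv()*q).as_rotvec().round(4))
E
python3 - <<'E'
from h import *
plan([(.40,-.36,.24,100),(.4515,-.0132,.22,175.2)])
E
```

```text
[  0.4   -0.36   0.24 100.  ] lin [ 0.2831 -0.1421 -0.0092] rot [-0.0008 -0.001  -1.4616]
[  0.4515  -0.0132   0.22   175.2   ] lin [ 0.4297 -0.4606  0.0112] rot [ 0.     -0.0017 -2.7741]
```

>>> servo_tool([
  {"linear": [0.283, -0.142, -0.009], "delta_rot": [0, 0, -1.46], "jaw": 1},
  {"linear": [0.283, -0.142, -0.009], "delta_rot": [0, 0, -1.46], "jaw": 1},
  {"linear": [0.283, -0.142, -0.009], "delta_rot": [0, 0, -1.46], "jaw": 1},
  {"linear": [0.283, -0.142, -0.009], "delta_rot": [0, 0, -1.46], "jaw": 1},
  {"linear": [0.283, -0.142, -0.009], "delta_rot": [0, 0, -1.46], "jaw": 1},
  {"linear": [0.283, -0.142, -0.009], "delta_rot": [0, 0, -1.46], "jaw": 1},
  {"linear": [0.283, -0.142, -0.009], "delta_rot": [0, 0, -1.46], "jaw": 1},
  {"linear": [0.283, -0.142, -0.009], "delta_rot": [0, 0, -1.46], "jaw": 1},
  {"linear": [0.43, -0.46, 0.011], "delta_rot": [0, 0, -2.774], "jaw": 0.2},
  {"linear": [0.43, -0.46, 0.011], "delta_rot": [0, 0, -2.774], "jaw": 0.2},
  {"linear": [0.43, -0.46, 0.011], "delta_rot": [0, 0, -2.774], "jaw": 0.2},
  {"linear": [0.43, -0.46, 0.011], "delta_rot": [0, 0, -2.774], "jaw": 0.2},
  {"linear": [0.43, -0.46, 0.011], "delta_rot": [0, 0, -2.774], "jaw": 0.2},
  {"linear": [0.43, -0.46, 0.011], "delta_rot": [0, 0, -2.774], "jaw": 0.2},
  {"linear": [0.43, -0.46, 0.011], "delta_rot": [0, 0, -2.774], "jaw": 0.2},
  {"linear": [0.43, -0.46, 0.011], "delta_rot": [0, 0, -2.774], "jaw": 0.2},
  {"linear": [0.43, -0.46, 0.011], "delta_rot": [0, 0, -2.774], "jaw": 0.2},
  {"linear": [0.43, -0.46, 0.011], "delta_rot": [0, 0, -2.774], "jaw": 0.2},
  {"linear": [0.43, -0.46, 0.011], "delta_rot": [0, 0, -2.774], "jaw": 0.2},
  {"linear": [0.43, -0.46, 0.011], "delta_rot": [0, 0, -2.774], "jaw": 0.2},
])

```text
clock: 1.77
position: [0.4518, -0.0133, 0.22]
eef_rot: [-180.0, -0.0, 159.9]
wrist_force: [0.1, -0.4, 0.3]
finger_gap: 0.0514
grasp_force: 0.0
```

```bash
python3 - <<'E'
from h import *
print(manip.state())
plan([(.4515,-.0132,.22,175.2),(.4515,-.0132,.068,175.2)])
E
```

```text
{'clock': 1.7667, 'joint_positions': array([-18.3421, -20.2825, -19.8691,  90.4417,  -0.0097,   1.7196]), 'joint_vel': array([ -0.769 ,   0.0615,   0.0973,   0.0153,  -0.0316, -85.4754]), 'effort': array([  0.8608, -32.7805,  50.2682,   0.0334,   0.0273,   2.4939]), 'position': array([ 0.4518, -0.0133,  0.22  ]), 'eef_rot': array([-179.9895,   -0.028 ,  159.9383]), 'wrist_force': array([ 0.1454, -0.3753,  0.3219]), 'torque': array([-0.0139, -0.0104,  0.0066]), 'grasp_force': 0.0, 'finger_gap': 0.0514116198487289}
[  0.4515  -0.0132   0.22   175.2   ] lin [ 0.0004 -0.     -0.    ] rot [-0.0001 -0.0005 -0.2664]
[  0.4515  -0.0132   0.068  175.2   ] lin [0.0003 0.     0.152 ] rot [-0.0001 -0.0005 -0.2664]
```

>>> servo_tool([
  {"linear": [0, 0, 0], "delta_rot": [0, 0, -0.27], "jaw": 0.2},
  {"linear": [0, 0, 0], "delta_rot": [0, 0, -0.27], "jaw": 0.2},
  {"linear": [0, 0, 0], "delta_rot": [0, 0, -0.27], "jaw": 0.2},
  {"linear": [0, 0, 0.152], "delta_rot": [0, 0, -0.27], "jaw": 0.2},
  {"linear": [0, 0, 0.152], "delta_rot": [0, 0, -0.27], "jaw": 0.2},
  {"linear": [0, 0, 0.152], "delta_rot": [0, 0, -0.27], "jaw": 0.2},
  {"linear": [0, 0, 0.152], "delta_rot": [0, 0, -0.27], "jaw": 0.2},
  {"linear": [0, 0, 0.152], "delta_rot": [0, 0, -0.27], "jaw": 0.2},
  {"linear": [0, 0, 0.152], "delta_rot": [0, 0, -0.27], "jaw": -1},
  {"linear": [0, 0, 0.152], "delta_rot": [0, 0, -0.27], "jaw": -1},
  {"linear": [0, 0, 0.152], "delta_rot": [0, 0, -0.27], "jaw": -1},
  {"linear": [0, 0, 0.152], "delta_rot": [0, 0, -0.27], "jaw": -1},
  {"linear": [0, 0, 0.152], "delta_rot": [0, 0, -0.27], "jaw": -1},
  {"linear": [0, 0, 0.152], "delta_rot": [0, 0, -0.27], "jaw": -1},
  {"linear": [0, 0, 0.152], "delta_rot": [0, 0, -0.27], "jaw": -1},
  {"linear": [0, 0, 0.152], "delta_rot": [0, 0, -0.27], "jaw": -1},
])

```text
clock: 3.1
position: [0.4535, -0.0144, 0.071]
eef_rot: [-180.0, 0.2, 175.0]
wrist_force: [-2.8, 1.2, 7.4]
finger_gap: 0.021
grasp_force: 60.2
```

>>> servo_tool([
  {"linear": [-0.0005, -0.006, 0], "delta_rot": [0, 0, 0], "jaw": -1},
  {"linear": [-0.0015, -0.018, 0], "delta_rot": [0, 0, 0], "jaw": -1},
  {"linear": [-0.0025, -0.03, 0], "delta_rot": [0, 0, 0], "jaw": -1},
  {"linear": [-0.0037, -0.044, 0], "delta_rot": [0, 0, 0], "jaw": -1},
  {"linear": [-0.005, -0.06, 0], "delta_rot": [0, 0, 0], "jaw": -1},
  {"linear": [-0.0063, -0.076, 0], "delta_rot": [0, 0, 0], "jaw": -1},
  {"linear": [-0.0076, -0.092, 0], "delta_rot": [0, 0, 0], "jaw": -1},
  {"linear": [-0.009, -0.108, 0], "delta_rot": [0, 0, 0], "jaw": -1},
  {"linear": [-0.0103, -0.124, 0], "delta_rot": [0, 0, 0], "jaw": -1},
  {"linear": [-0.0116, -0.14, 0], "delta_rot": [0, 0, 0], "jaw": -1},
  {"linear": [-0.013, -0.156, 0], "delta_rot": [0, 0, 0], "jaw": -1},
  {"linear": [-0.0143, -0.172, 0], "delta_rot": [0, 0, 0], "jaw": -1},
  {"linear": [-0.0156, -0.188, 0], "delta_rot": [0, 0, 0], "jaw": -1},
  {"linear": [-0.0167, -0.202, 0], "delta_rot": [0, 0, 0], "jaw": -1},
  {"linear": [-0.0177, -0.214, 0], "delta_rot": [0, 0, 0], "jaw": -1},
  {"linear": [-0.0183, -0.221, 0], "delta_rot": [0, 0, 0], "jaw": -1},
  {"linear": [-0.0183, -0.221, 0], "delta_rot": [0, 0, 0], "jaw": -1},
  {"linear": [-0.0183, -0.221, 0], "delta_rot": [0, 0, 0], "jaw": -1},
])

```text
clock: 4.6
position: [0.4526, -0.2369, 0.071]
eef_rot: [-179.9, 0.2, 175.0]
wrist_force: [1.8, 0.5, 5.4]
finger_gap: 0.0211
grasp_force: 60.0
```

```bash
python3 - <<'E'
from h import *
t=vision.capture("top"); cv2.imwrite("pics/top1.png",t[...,::-1])
cv2.imwrite("pics/c2.png",cv2.resize(t[195:299,335:425],None,fx=5,fy=5,interpolation=3)[...,::-1])
E
```

```text
(no output)
```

View pics/c2.png

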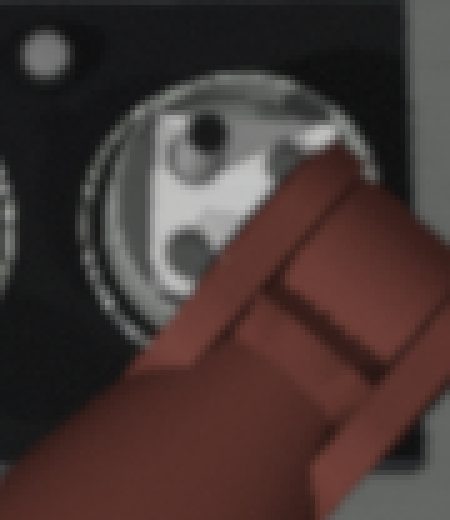

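>>> servo_tool([
  {"linear": [0, 0, 0], "delta_rot": [0, 0, 0], "jaw": 0.2},
  {"linear": [0, 0, 0], "delta_rot": [0, 0, 0], "jaw": 0.2},
  {"linear": [0, 0, 0], "delta_rot": [0, 0, 0], "jaw": 0.2},
  {"linear": [0, 0, 0], "delta_rot": [0, 0, 0], "jaw": 0.2},
  {"linear": [0, 0, -0.04], "delta_rot": [0, 0, 0], "jaw": 0.2},
  {"linear": [0, 0, -0.08], "delta_rot": [0, 0, 0], "jaw": 0.2},
  {"linear": [0, 0, -0.12], "delta_rot": [0, 0, 0], "jaw": 0.2},
  {"linear": [0, 0, -0.16], "delta_rot": [0, 0, 0.3], "jaw": 0.2},
  {"linear": [0, 0, -0.182], "delta_rot": [0, 0, 0.785], "jaw": 0.2},
  {"linear": [0.045, 0.485, -0.182], "delta_rot": [0, 0, 0.785], "jaw": 0.2},
  {"linear": [0.045, 0.485, -0.182], "delta_rot": [0, 0, 0.785], "jaw": 0.2},
  {"linear": [0.045, 0.485, -0.182], "delta_rot": [0, 0, 0.785], "jaw": 0.2},
  {"linear": [0.045, 0.485, -0.182], "delta_rot": [0, 0, 0.785], "jaw": 0.2},
  {"linear": [0.045, 0.485, -0.182], "delta_rot": [0, 0, 0.785], "jaw": 0.2},
  {"linear": [0.045, 0.485, -0.182], "delta_rot": [0, 0, 0.785], "jaw": 0.2},
  {"linear": [0.045, 0.485, -0.182], "delta_rot": [0, 0, 0.785], "jaw": 0.2},
  {"linear": [0.045, 0.485, -0.182], "delta_rot": [0, 0, 0.785], "jaw": 0.2},
  {"linear": [0.045, 0.485, -0.182], "delta_rot": [0, 0, 0.785], "jaw": 0.2},
  {"linear": [0.045, 0.485, -0.182], "delta_rot": [0, 0, 0.785], "jaw": 0.2},
  {"linear": [0.045, 0.485, -0.182], "delta_rot": [0, 0, 0.785], "jaw": 0.2},
])

```text
clock: 6.32
position: [0.4483, 0.2117, 0.2505]
eef_rot: [180.0, 0.0, 130.0]
wrist_force: [1.5, -0.8, -0.2]
finger_gap: 0.0515
grasp_force: 0.0
```

```bash
python3 - <<'E'
from h import *
t=vision.capture("top"); cv2.imwrite("pics/top2.png",t[...,::-1])
s=vision.capture("side"); cv2.imwrite("pics/side2.png",s[...,::-1])
a=cv2.resize(t[195:311,335:425],None,fx=5,fy=5,interpolation=3)
b=cv2.resize(s[190:290,290:400],None,fx=3.1,fy=3.1,interpolation=3)
z=np.zeros((580,791,3),np.uint8); z[:,:450]=a; z[:310,450:]=b
cv2.imwrite("pics/c3.png",z[...,::-1]); print(manip.state()["position"],manip.state()["eef_rot"])
E
```

```text
[0.4476 0.2146 0.2501] [179.9726  -0.0609 130.3559]
```

View pics/c3.png

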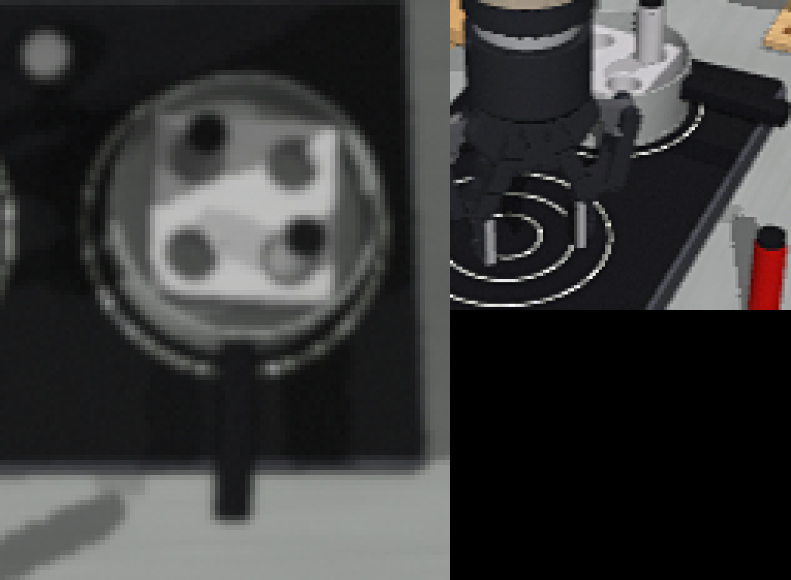

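```bash
python3 - <<'E'
from h import *
t=cv2.imread("pics/top2.png")[...,::-1]
P=lambda u,v:(335+(u+.5)/5-.5,195+(v+.5)/5-.5)
R=lambda p,z:ray("top",*p,z)[:2]
print("caps",[(d[0],d[1][4]) for d in dets(t,(0,0,0),(180,255,50),(365,210,402,255),8,100)])
w=[R(P(208,132),.155),R(P(304,237),.155)];e=[R(P(290,162),.09),R(P(190,251),.09)]
print("warm",w,np.mean(w,0),"empty",e,np.mean(e,0))
a,b=R(P(237,345),.095),R(P(233,520),.095); print("handle",a,b,np.degrees(np.arctan2(*(a-b)[::-1])), b+.187*(a-b)/np.linalg.norm(a-b))
print([R(P(*q),.09) for q in((157,112),(337,128),(330,303),(150,292))])
# heat rings: white pixels about the middle
m=np.zeros(t.shape[:2],np.uint8); m[200:280,272:338]=cv2.inRange(t,(60,60,60),(255,255,255))[200:280,272:338]
W=np.array([R(q,.04) for q in cv2.findNonZero(m)[:,0]]); d=np.linalg.norm(W-[.5868,-.016],axis=1); W=W[abs(d-.092)<.012]; print(len(W))
A=np.c_[2*W,np.ones(len(W))]; s=np.linalg.lstsq(A,(W**2).sum(1),rcond=None)[0]; print("heat",s[:2],np.sqrt(s[2]+s[:2]@s[:2]))
s=manip.state(); print(s["position"],s["eef_rot"])
E
```

```text
caps [(array([368.6897, 211.069 ]), np.int32(29)), (array([397.5294, 211.4412]), np.int32(34)), (array([392.0833, 214.9167]), np.int32(24)), (array([375.7 , 221.64]), np.int32(50)), (array([395.8125, 242.2812]), np.int32(32))]
warm [array([ 0.6167, -0.2199]), array([ 0.5539, -0.2722])] [ 0.5853 -0.2461] empty [array([ 0.613 , -0.2756]), array([ 0.5598, -0.2135])] [ 0.5864 -0.2445]
handle [ 0.5018 -0.2385] [ 0.3989 -0.2318] -3.7107479912660475 [ 0.5855 -0.2439]
[array([ 0.6455, -0.1969]), array([ 0.6335, -0.3049]), array([ 0.5267, -0.2954]), array([ 0.5354, -0.1887])]
435
heat [ 0.5881 -0.0159] 0.09182900491041002
[0.4476 0.2146 0.2501] [179.9726  -0.0609 130.3559]
```

```bash
python3 - <<'E'
from h import *
plan([(.554,-.273,.25,130),(.554,-.273,.111,130)])
plan([(.552,.297,.26,130),(.552,.297,.10,130)],(.554,-.273,.25,130))
E
```

```text
[  0.554  -0.273   0.25  130.   ] lin [-0.4405 -0.2346 -0.0005] rot [ 0.0005 -0.0011  0.0062]
[  0.554  -0.273   0.111 130.   ] lin [-0.4406 -0.2347  0.1385] rot [ 0.0005 -0.0011  0.0062]
[  0.552   0.297   0.26  130.   ] lin [ 0.4379  0.3649 -0.01  ] rot [0. 0. 0.]
[  0.552   0.297   0.1   130.   ] lin [0.4379 0.3649 0.15  ] rot [0. 0. 0.]
```

>>> servo_tool([
  {"linear": [-0.4405, -0.2346, 0], "delta_rot": [0, 0, 0.006], "jaw": 0.2},
  {"linear": [-0.4405, -0.2346, 0], "delta_rot": [0, 0, 0.006], "jaw": 0.2},
  {"linear": [-0.4405, -0.2346, 0], "delta_rot": [0, 0, 0.006], "jaw": 0.2},
  {"linear": [-0.4405, -0.2346, 0], "delta_rot": [0, 0, 0.006], "jaw": 0.2},
  {"linear": [-0.4405, -0.2346, 0], "delta_rot": [0, 0, 0.006], "jaw": 0.2},
  {"linear": [-0.4405, -0.2346, 0], "delta_rot": [0, 0, 0.006], "jaw": 0.2},
  {"linear": [-0.4405, -0.2346, 0], "delta_rot": [0, 0, 0.006], "jaw": 0.2},
  {"linear": [-0.4405, -0.2346, 0], "delta_rot": [0, 0, 0.006], "jaw": 0.2},
  {"linear": [-0.4405, -0.2346, 0], "delta_rot": [0, 0, 0.006], "jaw": 0.2},
  {"linear": [-0.4405, -0.2346, 0], "delta_rot": [0, 0, 0.006], "jaw": 0.2},
  {"linear": [-0.4405, -0.2346, 0], "delta_rot": [0, 0, 0.006], "jaw": 0.2},
  {"linear": [-0.4405, -0.2346, 0], "delta_rot": [0, 0, 0.006], "jaw": 0.2},
  {"linear": [-0.4405, -0.2346, 0], "delta_rot": [0, 0, 0.006], "jaw": 0.2},
  {"linear": [-0.4405, -0.2346, 0], "delta_rot": [0, 0, 0.006], "jaw": 0.2},
  {"linear": [-0.4405, -0.2346, 0.04], "delta_rot": [0, 0, 0.006], "jaw": 0.2},
  {"linear": [-0.4405, -0.2346, 0.08], "delta_rot": [0, 0, 0.006], "jaw": 0.2},
  {"linear": [-0.4405, -0.2346, 0.11], "delta_rot": [0, 0, 0.006], "jaw": 0.2},
  {"linear": [-0.4405, -0.2346, 0.13], "delta_rot": [0, 0, 0.006], "jaw": 0.2},
  {"linear": [-0.4405, -0.2346, 0.1385], "delta_rot": [0, 0, 0.006], "jaw": 0.2},
  {"linear": [-0.4405, -0.2346, 0.1385], "delta_rot": [0, 0, 0.006], "jaw": 0.2},
])

```text
clock: 8.08
position: [0.5511, -0.2771, 0.1102]
eef_rot: [-180.0, -0.2, 129.7]
wrist_force: [-0.2, 0.1, -0.5]
finger_gap: 0.0514
grasp_force: 0.0
```

>>> servo_tool([
  {"linear": [0, 0, 0], "delta_rot": [0, 0, 0], "jaw": -1},
  {"linear": [0, 0, 0], "delta_rot": [0, 0, 0], "jaw": -1},
  {"linear": [0, 0, 0], "delta_rot": [0, 0, 0], "jaw": -1},
  {"linear": [0, 0, 0], "delta_rot": [0, 0, 0], "jaw": -1},
  {"linear": [0, 0, 0], "delta_rot": [0, 0, 0], "jaw": -1},
  {"linear": [0, 0, 0], "delta_rot": [0, 0, 0], "jaw": -1},
])

```text
clock: 8.58
position: [0.5535, -0.2791, 0.1143]
eef_rot: [179.9, 0.2, 129.7]
wrist_force: [-0.3, 2.8, 6.7]
finger_gap: 0.0267
grasp_force: 59.0
```

>>> servo_tool([
  {"linear": [0, 0, -0.03], "delta_rot": [0, 0, 0], "jaw": -1},
  {"linear": [0, 0, -0.06], "delta_rot": [0, 0, 0], "jaw": -1},
  {"linear": [0, 0, -0.1], "delta_rot": [0, 0, 0], "jaw": -1},
  {"linear": [0, 0, -0.14], "delta_rot": [0, 0, 0], "jaw": -1},
  {"linear": [0.218, 0.18, -0.15], "delta_rot": [0, 0, 0], "jaw": -1},
  {"linear": [0.218, 0.18, -0.15], "delta_rot": [0, 0, 0], "jaw": -1},
  {"linear": [0.218, 0.18, -0.15], "delta_rot": [0, 0, 0], "jaw": -1},
  {"linear": [0.218, 0.18, -0.15], "delta_rot": [0, 0, 0], "jaw": -1},
  {"linear": [0.218, 0.18, -0.15], "delta_rot": [0, 0, 0], "jaw": -1},
  {"linear": [0.436, 0.363, -0.15], "delta_rot": [0, 0, 0], "jaw": -1},
  {"linear": [0.436, 0.363, -0.15], "delta_rot": [0, 0, 0], "jaw": -1},
  {"linear": [0.436, 0.363, -0.15], "delta_rot": [0, 0, 0], "jaw": -1},
  {"linear": [0.436, 0.363, -0.15], "delta_rot": [0, 0, 0], "jaw": -1},
  {"linear": [0.436, 0.363, -0.15], "delta_rot": [0, 0, 0], "jaw": -1},
  {"linear": [0.436, 0.363, -0.15], "delta_rot": [0, 0, 0], "jaw": -1},
  {"linear": [0.436, 0.363, -0.15], "delta_rot": [0, 0, 0], "jaw": -1},
  {"linear": [0.436, 0.363, -0.15], "delta_rot": [0, 0, 0], "jaw": -1},
  {"linear": [0.436, 0.363, -0.15], "delta_rot": [0, 0, 0], "jaw": -1},
  {"linear": [0.436, 0.363, -0.15], "delta_rot": [0, 0, 0], "jaw": -1},
  {"linear": [0.436, 0.363, -0.15], "delta_rot": [0, 0, 0], "jaw": -1},
])

```text
clock: 10.25
position: [0.5533, 0.29, 0.2622]
eef_rot: [180.0, 0.0, 129.8]
wrist_force: [0.1, 0.1, 0.3]
finger_gap: 0.0266
grasp_force: 59.6
```

```bash
python3 - <<'E'
from h import *
for _ in range(4): t=vision.capture("top"); s=vision.capture("side")
cv2.imwrite("pics/top3.png",t[...,::-1]); cv2.imwrite("pics/side3.png",s[...,::-1])
a=cv2.resize(t[195:311,335:425],None,fx=4,fy=4,interpolation=3)
b=cv2.resize(s[250:390,200:340],None,fx=3,fy=3,interpolation=3)
z=np.zeros((464,780,3),np.uint8); z[:,:360]=a; z[:420,360:]=b
cv2.imwrite("pics/c4.png",z[...,::-1]); q=manip.state(); print(q["position"],q["eef_rot"],q["finger_gap"])
E
```

```text
[0.5537 0.2878 0.262 ] [179.9897   0.0131 129.5772] 0.0265113664938128
```

View pics/c4.png

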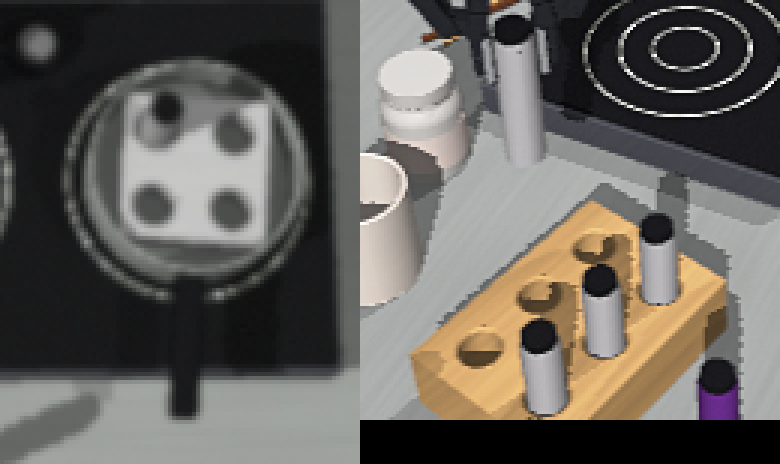

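```bash
python3 - <<'E'
from h import *
s=cv2.imread("pics/side3.png")[...,::-1]
C=lambda u,v:(200+(u-360+.5)/3-.5,250+(v+.5)/3-.5)
R=lambda p,z:ray("side",*p,z)
print("held",R(C(512,25),.303),R(C(512,31),.300))
# held body edges at several rows -> axis
g=s[250:310,235:270].astype(int).sum(2)
print("fresh tops",[R(C(*q),.12) for q in((540,331),(599,277),(656,225))])
print("holes",[R(C(*q),.055) for q in((480,350),(541,296),(597,248))])
P=lambda u,v:(335+(u+.5)/4-.5,195+(v+.5)/4-.5)
e=[ray("top",*P(*q),.09)[:2] for q in((153,205),(232,211),(234,133))]; print("pot holes",e,"centre",(e[0]+e[2])/2, ray("top",*P(167,107),.155)[:2])
a,b=ray("top",*P(189,275),.095)[:2],ray("top",*P(184,416),.095)[:2]; d=(a-b)/np.linalg.norm(a-b); print("handle",b,b+.187*d,np.degrees(np.arctan2(d[1],d[0])))
E
```

```text
held [0.5515 0.2905 0.303 ] [0.5506 0.2926 0.3   ]
fresh tops [array([0.5021, 0.3711, 0.12  ]), array([0.4888, 0.3147, 0.12  ]), array([0.4749, 0.2559, 0.12  ])]
holes [array([0.5645, 0.3602, 0.055 ]), array([0.5502, 0.3002, 0.055 ]), array([0.5352, 0.2423, 0.055 ])]
pot holes [array([ 0.5565, -0.2142]), array([ 0.5508, -0.2728]), array([ 0.6103, -0.277 ])] centre [ 0.5834 -0.2456] [ 0.6155 -0.2203]
handle [ 0.3988 -0.2301] [ 0.5853 -0.2446] -4.419927007137159
```

>>> servo_tool([
  {"linear": [0.006, 0.005, 0.04], "delta_rot": [0, 0, 0], "jaw": -1},
  {"linear": [0.006, 0.005, 0.08], "delta_rot": [0, 0, 0], "jaw": -1},
  {"linear": [0.006, 0.005, 0.11], "delta_rot": [0, 0, 0], "jaw": -1},
  {"linear": [0.006, 0.005, 0.127], "delta_rot": [0, 0, 0], "jaw": -1},
  {"linear": [0.006, 0.005, 0.127], "delta_rot": [0, 0, 0], "jaw": -1},
  {"linear": [0.006, 0.005, 0.133], "delta_rot": [0, 0, 0], "jaw": -1},
  {"linear": [0.006, 0.005, 0.137], "delta_rot": [0, 0, 0], "jaw": -1},
  {"linear": [0.006, 0.005, 0.141], "delta_rot": [0, 0, 0], "jaw": -1},
  {"linear": [0.006, 0.005, 0.144], "delta_rot": [0, 0, 0], "jaw": -1},
  {"linear": [0.006, 0.005, 0.147], "delta_rot": [0, 0, 0], "jaw": -1},
  {"linear": [0.006, 0.005, 0.147], "delta_rot": [0, 0, 0], "jaw": -1},
])

```text
clock: 11.57
position: [0.5535, 0.2965, 0.1146]
eef_rot: [-180.0, 0.0, 129.6]
wrist_force: [-0.3, -0.5, -0.8]
finger_gap: 0.0267
grasp_force: 59.6
```

>>> servo_tool([
  {"linear": [0, 0, 0.01], "delta_rot": [0, 0, 0], "jaw": -1},
  {"linear": [0, 0, 0.02], "delta_rot": [0, 0, 0], "jaw": -1},
  {"linear": [0, 0, 0.028], "delta_rot": [0, 0, 0], "jaw": -1},
  {"linear": [0, 0, 0.033], "delta_rot": [0, 0, 0], "jaw": -1},
  {"linear": [0, 0, 0.036], "delta_rot": [0, 0, 0], "jaw": -1},
  {"linear": [0, 0, 0.036], "delta_rot": [0, 0, 0], "jaw": -1},
])

```text
clock: 12.07
position: [0.5533, 0.2964, 0.0792]
eef_rot: [-180.0, 0.0, 129.7]
wrist_force: [-3.2, -1.9, 7.4]
finger_gap: 0.0267
grasp_force: 59.5
```

>>> servo_tool([
  {"linear": [0, 0, 0], "delta_rot": [0, 0, 0], "jaw": 0.2},
  {"linear": [0, 0, 0], "delta_rot": [0, 0, 0], "jaw": 0.2},
  {"linear": [0, 0, 0], "delta_rot": [0, 0, 0], "jaw": 0.2},
  {"linear": [0, 0, 0], "delta_rot": [0, 0, 0], "jaw": 0.2},
  {"linear": [0, 0, -0.04], "delta_rot": [0, 0, 0], "jaw": 0.2},
  {"linear": [0, 0, -0.08], "delta_rot": [0, 0, 0], "jaw": 0.2},
  {"linear": [0, 0, -0.12], "delta_rot": [0, 0, 0], "jaw": 0.2},
  {"linear": [0, 0, -0.16], "delta_rot": [0, 0, 0], "jaw": 0.2},
  {"linear": [0, 0, -0.175], "delta_rot": [0, 0, 0], "jaw": 0.2},
  {"linear": [0, 0, -0.175], "delta_rot": [0, 0, 0], "jaw": 0.2},
  {"linear": [0, 0, -0.175], "delta_rot": [0, 0, 0], "jaw": 0.2},
])

```text
clock: 12.98
position: [0.5541, 0.2966, 0.2546]
eef_rot: [179.9, 0.1, 129.6]
wrist_force: [-0.2, 0.4, -0.8]
finger_gap: 0.0513
grasp_force: 0.0
```

```bash
python3 - <<'E'
from h import *
t=vision.capture("top"); cv2.imwrite("pics/top4.png",t[...,::-1])
q=manip.state(); print(q["position"],q["eef_rot"])
print("caps",[(d[0],d[1][4],ray("top",*d[0],.155)[:2]) for d in dets(t,(0,0,0),(180,255,50),(370,213,390,230),8,100)])
plan([(.616,-.221,.25,129.6)])
E
```

```text
[0.5535 0.2965 0.253 ] [-179.9678   -0.0106  129.6484]
caps [(array([376.4857, 221.6   ]), np.int32(35), array([ 0.6149, -0.2206]))]
[  0.616  -0.221   0.25  129.6  ] lin [-0.4383 -0.2821  0.003 ] rot [-0.0006 -0.0002  0.0008]
```

>>> servo_tool([
  {"linear": [-0.4375, -0.283, 0], "delta_rot": [0, 0, 0], "jaw": 0.2},
  {"linear": [-0.4375, -0.283, 0], "delta_rot": [0, 0, 0], "jaw": 0.2},
  {"linear": [-0.4375, -0.283, 0], "delta_rot": [0, 0, 0], "jaw": 0.2},
  {"linear": [-0.4375, -0.283, 0], "delta_rot": [0, 0, 0], "jaw": 0.2},
  {"linear": [-0.4375, -0.283, 0], "delta_rot": [0, 0, 0], "jaw": 0.2},
  {"linear": [-0.4375, -0.283, 0], "delta_rot": [0, 0, 0], "jaw": 0.2},
  {"linear": [-0.4375, -0.283, 0], "delta_rot": [0, 0, 0], "jaw": 0.2},
  {"linear": [-0.4375, -0.283, 0], "delta_rot": [0, 0, 0], "jaw": 0.2},
  {"linear": [-0.4375, -0.283, 0], "delta_rot": [0, 0, 0], "jaw": 0.2},
  {"linear": [-0.4375, -0.283, 0], "delta_rot": [0, 0, 0], "jaw": 0.2},
  {"linear": [-0.4375, -0.283, 0], "delta_rot": [0, 0, 0], "jaw": 0.2},
  {"linear": [-0.4375, -0.283, 0], "delta_rot": [0, 0, 0], "jaw": 0.2},
  {"linear": [-0.4375, -0.283, 0], "delta_rot": [0, 0, 0], "jaw": 0.2},
  {"linear": [-0.4375, -0.283, 0], "delta_rot": [0, 0, 0], "jaw": 0.2},
  {"linear": [-0.4375, -0.283, 0], "delta_rot": [0, 0, 0], "jaw": 0.2},
  {"linear": [-0.4375, -0.283, 0], "delta_rot": [0, 0, 0], "jaw": 0.2},
  {"linear": [-0.4375, -0.283, 0], "delta_rot": [0, 0, 0], "jaw": 0.2},
  {"linear": [-0.4375, -0.283, 0], "delta_rot": [0, 0, 0], "jaw": 0.2},
])

```text
clock: 14.53
position: [0.6148, -0.2196, 0.2537]
eef_rot: [-180.0, -0.0, 129.7]
wrist_force: [-0.7, 0.2, 0.0]
finger_gap: 0.0514
grasp_force: 0.0
```

```bash
python3 - <<'E'
from h import *
s=vision.capture("side"); cv2.imwrite("pics/side4.png",s[...,::-1])
q=manip.state(); print(q["position"],q["eef_rot"],q["joint_vel"])
plan([(.615,-.221,.113,129.6)])
E
```

```text
[ 0.6149 -0.2197  0.2539] [-179.9999    0.0022  129.738 ] [-0.2656 -0.0764  0.2536 -0.0177  0.0183 -0.0549]
[  0.615  -0.221   0.113 129.6  ] lin [-0.0011 -0.0007  0.1409] rot [-0.      0.      0.0024]
```

>>> servo_tool([
  {"linear": [-0.002, -0.001, 0.04], "delta_rot": [0, 0, 0], "jaw": 0.2},
  {"linear": [-0.002, -0.001, 0.08], "delta_rot": [0, 0, 0], "jaw": 0.2},
  {"linear": [-0.002, -0.001, 0.11], "delta_rot": [0, 0, 0], "jaw": 0.2},
  {"linear": [-0.002, -0.001, 0.13], "delta_rot": [0, 0, 0], "jaw": 0.2},
  {"linear": [-0.002, -0.001, 0.141], "delta_rot": [0, 0, 0], "jaw": 0.2},
  {"linear": [-0.002, -0.001, 0.141], "delta_rot": [0, 0, 0], "jaw": 0.2},
  {"linear": [-0.002, -0.001, 0.141], "delta_rot": [0, 0, 0], "jaw": 0.2},
  {"linear": [-0.002, -0.001, 0.141], "delta_rot": [0, 0, 0], "jaw": -1},
  {"linear": [-0.002, -0.001, 0.141], "delta_rot": [0, 0, 0], "jaw": -1},
  {"linear": [-0.002, -0.001, 0.141], "delta_rot": [0, 0, 0], "jaw": -1},
  {"linear": [-0.002, -0.001, 0.141], "delta_rot": [0, 0, 0], "jaw": -1},
  {"linear": [-0.002, -0.001, 0.141], "delta_rot": [0, 0, 0], "jaw": -1},
  {"linear": [-0.002, -0.001, 0.141], "delta_rot": [0, 0, 0], "jaw": -1},
  {"linear": [-0.002, -0.001, 0.141], "delta_rot": [0, 0, 0], "jaw": -1},
])

```text
clock: 15.75
position: [0.6165, -0.2239, 0.1153]
eef_rot: [179.9, 0.2, 129.6]
wrist_force: [-0.9, 0.5, 6.7]
finger_gap: 0.0267
grasp_force: 58.9
```

>>> servo_tool([
  {"linear": [0, 0, -0.03], "delta_rot": [0, 0, 0], "jaw": -1},
  {"linear": [0, 0, -0.06], "delta_rot": [0, 0, 0], "jaw": -1},
  {"linear": [0, 0, -0.1], "delta_rot": [0, 0, 0], "jaw": -1},
  {"linear": [0, 0, -0.14], "delta_rot": [0, 0, 0], "jaw": -1},
  {"linear": [0.4095, 0.2345, -0.149], "delta_rot": [0, 0, 0], "jaw": -1},
  {"linear": [0.4095, 0.2345, -0.149], "delta_rot": [0, 0, 0], "jaw": -1},
  {"linear": [0.4095, 0.2345, -0.149], "delta_rot": [0, 0, 0], "jaw": -1},
  {"linear": [0.4095, 0.2345, -0.149], "delta_rot": [0, 0, 0], "jaw": -1},
  {"linear": [0.4095, 0.2345, -0.149], "delta_rot": [0, 0, 0], "jaw": -1},
  {"linear": [0.4095, 0.2345, -0.149], "delta_rot": [0, 0, 0], "jaw": -1},
  {"linear": [0.4095, 0.2345, -0.149], "delta_rot": [0, 0, 0], "jaw": -1},
  {"linear": [0.4095, 0.2345, -0.149], "delta_rot": [0, 0, 0], "jaw": -1},
  {"linear": [0.4095, 0.2345, -0.149], "delta_rot": [0, 0, 0], "jaw": -1},
  {"linear": [0.4095, 0.2345, -0.149], "delta_rot": [0, 0, 0], "jaw": -1},
  {"linear": [0.4095, 0.2345, -0.149], "delta_rot": [0, 0, 0], "jaw": -1},
  {"linear": [0.4095, 0.2345, -0.149], "delta_rot": [0, 0, 0], "jaw": -1},
  {"linear": [0.4095, 0.2345, -0.149], "delta_rot": [0, 0, 0], "jaw": -1},
  {"linear": [0.4095, 0.2345, -0.149], "delta_rot": [0, 0, 0], "jaw": -1},
  {"linear": [0.4095, 0.2345, -0.149], "delta_rot": [0, 0, 0], "jaw": -1},
  {"linear": [0.4095, 0.2345, -0.149], "delta_rot": [0, 0, 0], "jaw": -1},
])

```text
clock: 17.42
position: [0.535, 0.2405, 0.262]
eef_rot: [180.0, 0.0, 129.6]
wrist_force: [0.5, -0.1, -0.7]
finger_gap: 0.0269
grasp_force: 59.3
```

```bash
cat >> h.py <<'E'
def cap(n,z,xy,r=14,f=0.5,thr=55):
    """centre of the dark cap near the spot where (xy,z) shows; world point on plane z"""
    im=vision.capture(n); u,v=px(n,(xy[0],xy[1],z)); x0,y0=int(u)-r,int(v)-r
    D=dets(im,(0,0,0),(180,255,thr),(x0,y0,int(u)+r,int(v)+r),15,300)
    for d in D: print(n,d[0].round(1),d[1],ray(n,*d[0],z)[:2])
    return im
E
python3 - <<'E'
from h import *
for _ in range(3): s=vision.capture("side")
q=manip.state(); p=q["position"]; print(p,q["eef_rot"])
cap("side",p[2]+.0367,p[:2])
m=vision.capture("side"); cv2.imwrite("pics/side5.png",m[...,::-1])
cv2.imwrite("pics/c5.png",cv2.resize(m[250:390,200:340],None,fx=4,fy=4,interpolation=3)[...,::-1])
E
```

```text
[0.5349 0.2407 0.2618] [-179.9945    0.0109  129.5529]
```

View pics/c5.png

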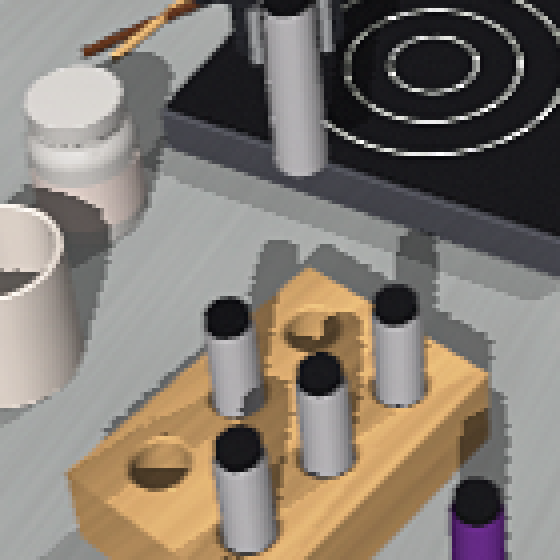

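```bash
python3 - <<'E'
from h import *
C=lambda u,v:(200+(u+.5)/4-.5,250+(v+.5)/4-.5)
R=lambda p,z:ray("side",*p,z)[:2]
print("foot",R(C(300,158),.1915),"cap",R(C(290,2),.3005))
print("hole",R(C(314,328),.055),"cart4 cap",R(C(228,317),.12),"other hole",R(C(160,462),.055))
E
```

```text
foot [0.5333 0.2448] cap [0.5275 0.2496]
hole [0.5373 0.2409] cart4 cap [0.5502 0.3028] other hole [0.5663 0.3575]
```

>>> servo_tool([
  {"linear": [-0.0045, 0.0005, 0.04], "delta_rot": [0, 0, 0], "jaw": -1},
  {"linear": [-0.0045, 0.0005, 0.08], "delta_rot": [0, 0, 0], "jaw": -1},
  {"linear": [-0.0045, 0.0005, 0.11], "delta_rot": [0, 0, 0], "jaw": -1},
  {"linear": [-0.0045, 0.0005, 0.127], "delta_rot": [0, 0, 0], "jaw": -1},
  {"linear": [-0.0045, 0.0005, 0.127], "delta_rot": [0, 0, 0], "jaw": -1},
  {"linear": [-0.0045, 0.0005, 0.133], "delta_rot": [0, 0, 0], "jaw": -1},
  {"linear": [-0.0045, 0.0005, 0.137], "delta_rot": [0, 0, 0], "jaw": -1},
  {"linear": [-0.0045, 0.0005, 0.141], "delta_rot": [0, 0, 0], "jaw": -1},
  {"linear": [-0.0045, 0.0005, 0.144], "delta_rot": [0, 0, 0], "jaw": -1},
  {"linear": [-0.0045, 0.0005, 0.147], "delta_rot": [0, 0, 0], "jaw": -1},
  {"linear": [-0.0045, 0.0005, 0.147], "delta_rot": [0, 0, 0], "jaw": -1},
])

```text
clock: 18.58
position: [0.5385, 0.2386, 0.115]
eef_rot: [179.9, 0.1, 129.6]
wrist_force: [1.8, 0.4, -2.2]
finger_gap: 0.027
grasp_force: 59.3
```

>>> servo_tool([
  {"linear": [0, 0, 0.01], "delta_rot": [0, 0, 0], "jaw": -1},
  {"linear": [0, 0, 0.02], "delta_rot": [0, 0, 0], "jaw": -1},
  {"linear": [0, 0, 0.028], "delta_rot": [0, 0, 0], "jaw": -1},
  {"linear": [0, 0, 0.033], "delta_rot": [0, 0, 0], "jaw": -1},
  {"linear": [0, 0, 0.036], "delta_rot": [0, 0, 0], "jaw": -1},
  {"linear": [0, 0, 0.036], "delta_rot": [0, 0, 0], "jaw": -1},
  {"linear": [0, 0, 0.036], "delta_rot": [0, 0, 0], "jaw": 0.2},
  {"linear": [0, 0, 0.036], "delta_rot": [0, 0, 0], "jaw": 0.2},
  {"linear": [0, 0, 0.036], "delta_rot": [0, 0, 0], "jaw": 0.2},
  {"linear": [0, 0, 0.036], "delta_rot": [0, 0, 0], "jaw": 0.2},
])

```text
clock: 19.42
position: [0.5371, 0.2386, 0.0778]
eef_rot: [-179.9, -0.0, 129.7]
wrist_force: [-0.3, 0.3, 0.4]
finger_gap: 0.0516
grasp_force: 0.0
```

>>> servo_tool([
  {"linear": [0, 0, -0.03], "delta_rot": [0, 0, 0], "jaw": 0.2},
  {"linear": [0, 0, -0.07], "delta_rot": [0, 0, 0], "jaw": 0.2},
  {"linear": [0, 0, -0.11], "delta_rot": [0, 0, 0], "jaw": 0.2},
  {"linear": [0.01, -0.005, -0.125], "delta_rot": [0, 0, 0], "jaw": 0.2},
  {"linear": [0.035, -0.025, -0.125], "delta_rot": [0, 0, 0], "jaw": 0.2},
  {"linear": [0.056, -0.038, -0.125], "delta_rot": [0, 0, 0], "jaw": 0.2},
  {"linear": [0.056, -0.038, -0.125], "delta_rot": [0, 0, 0], "jaw": 0.2},
  {"linear": [0.056, -0.038, -0.1], "delta_rot": [0, 0, 0], "jaw": 0.2},
  {"linear": [0.056, -0.038, -0.07], "delta_rot": [0, 0, 0], "jaw": 0.2},
  {"linear": [0.056, -0.038, -0.035], "delta_rot": [0, 0, 0], "jaw": 0.2},
  {"linear": [0.056, -0.038, -0.01], "delta_rot": [0, 0, 0], "jaw": 0.2},
  {"linear": [0.056, -0.038, 0], "delta_rot": [0, 0, 0], "jaw": 0.2},
  {"linear": [0.056, -0.038, 0], "delta_rot": [0, 0, 0], "jaw": 0.2},
  {"linear": [0.056, -0.038, 0], "delta_rot": [0, 0, 0], "jaw": -1},
  {"linear": [0.056, -0.038, 0], "delta_rot": [0, 0, 0], "jaw": -1},
  {"linear": [0.056, -0.038, 0], "delta_rot": [0, 0, 0], "jaw": -1},
  {"linear": [0.056, -0.038, 0], "delta_rot": [0, 0, 0], "jaw": -1},
  {"linear": [0.056, -0.038, 0], "delta_rot": [0, 0, 0], "jaw": -1},
  {"linear": [0.056, -0.038, 0], "delta_rot": [0, 0, 0], "jaw": -1},
  {"linear": [0.056, -0.038, 0], "delta_rot": [0, 0, 0], "jaw": -1},
])

```text
clock: 21.08
position: [0.4742, 0.2578, 0.0808]
eef_rot: [179.8, 0.1, 129.6]
wrist_force: [-0.2, 0.6, 6.2]
finger_gap: 0.0268
grasp_force: 59.3
```

>>> servo_tool([
  {"linear": [0, 0, -0.03], "delta_rot": [0, 0, 0], "jaw": -1},
  {"linear": [0, 0, -0.07], "delta_rot": [0, 0, 0], "jaw": -1},
  {"linear": [0, 0, -0.11], "delta_rot": [0, 0, 0], "jaw": -1},
  {"linear": [-0.02, -0.01, -0.15], "delta_rot": [0, 0, 0], "jaw": -1},
  {"linear": [-0.4995, -0.2355, -0.188], "delta_rot": [0, 0, 0], "jaw": -1},
  {"linear": [-0.4995, -0.2355, -0.188], "delta_rot": [0, 0, 0], "jaw": -1},
  {"linear": [-0.4995, -0.2355, -0.188], "delta_rot": [0, 0, 0], "jaw": -1},
  {"linear": [-0.4995, -0.2355, -0.188], "delta_rot": [0, 0, 0], "jaw": -1},
  {"linear": [-0.4995, -0.2355, -0.188], "delta_rot": [0, 0, 0], "jaw": -1},
  {"linear": [-0.4995, -0.2355, -0.188], "delta_rot": [0, 0, 0], "jaw": -1},
  {"linear": [-0.4995, -0.2355, -0.188], "delta_rot": [0, 0, 0], "jaw": -1},
  {"linear": [-0.4995, -0.2355, -0.188], "delta_rot": [0, 0, 0], "jaw": -1},
  {"linear": [-0.4995, -0.2355, -0.188], "delta_rot": [0, 0, 0], "jaw": -1},
  {"linear": [-0.4995, -0.2355, -0.188], "delta_rot": [0, 0, 0], "jaw": -1},
  {"linear": [-0.4995, -0.2355, -0.188], "delta_rot": [0, 0, 0], "jaw": -1},
  {"linear": [-0.4995, -0.2355, -0.188], "delta_rot": [0, 0, 0], "jaw": -1},
  {"linear": [-0.4995, -0.2355, -0.188], "delta_rot": [0, 0, 0], "jaw": -1},
  {"linear": [-0.4995, -0.2355, -0.188], "delta_rot": [0, 0, 0], "jaw": -1},
  {"linear": [-0.4995, -0.2355, -0.188], "delta_rot": [0, 0, 0], "jaw": -1},
  {"linear": [-0.4995, -0.2355, -0.188], "delta_rot": [0, 0, 0], "jaw": -1},
])

```text
clock: 22.75
position: [0.6102, -0.2772, 0.267]
eef_rot: [180.0, -0.0, 129.6]
wrist_force: [-0.5, 0.2, -0.6]
finger_gap: 0.027
grasp_force: 60.6
```

```bash
python3 - <<'E'
from h import *
for _ in range(3): m=vision.capture("side")
t=vision.capture("top"); cv2.imwrite("pics/top6.png",t[...,::-1])
q=manip.state(); print(q["position"],q["eef_rot"])
p=q["position"]; print("foot px",px("side",p-[0,0,.0708]),"top px",px("side",p+[0,0,.0392]))
cv2.imwrite("pics/side6.png",m[...,::-1])
a=cv2.resize(m[150:290,260:380],None,fx=4,fy=4,interpolation=3); b=cv2.resize(t[195:305,340:420],None,fx=4,fy=4,interpolation=3)
z=np.zeros((560,800,3),np.uint8); z[:,:480]=a; z[:440,480:]=b
cv2.imwrite("pics/c6.png",z[...,::-1])
E
```

```text
[ 0.6103 -0.2762  0.2676] [179.9861   0.0475 129.7296]
foot px [337.7333 171.7736] top px [338.1918 137.0976]
```

View pics/c6.png

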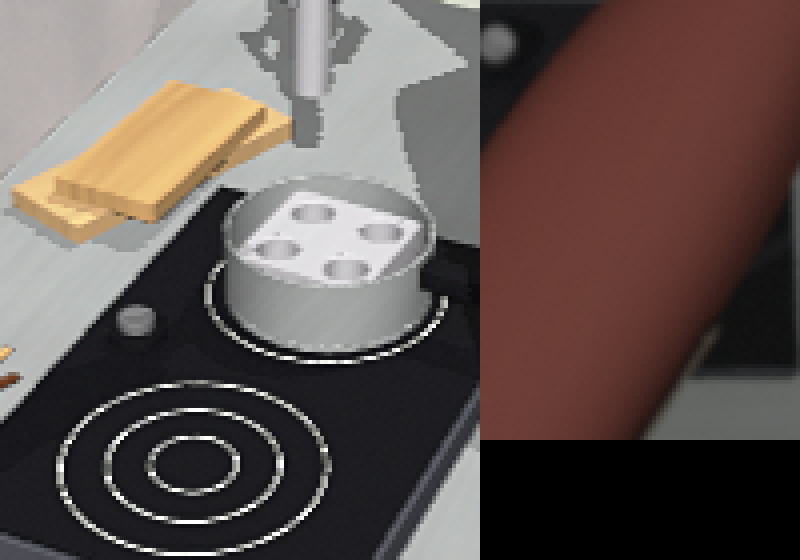

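```bash
python3 - <<'E'
from h import *
C=lambda u,v:(260+(u+.5)/4-.5,150+(v+.5)/4-.5)
R=lambda p,z:ray("side",*p,z)[:2]
H=[R(C(*q),.09) for q in((314,213),(381,232),(277,249),(346,269))]; print("holes",H,"c",np.mean(H,0))
print("foot",R(C(311,86),.1968)); 
m=cv2.imread("pics/side6.png",0)
for v in (160,164,168): print(v,m[v,328:348])
print(m[165:180,337])
E
```

```text
holes [array([ 0.6069, -0.2745]), array([ 0.5494, -0.2699]), array([ 0.6125, -0.2161]), array([ 0.5546, -0.2119])] c [ 0.5808 -0.2431]
foot [ 0.6129 -0.2794]
160 [191 168 113 117 111 119 157 179 189 196 197 192 177 160 165 168 111 114
 115 116]
164 [173 115 116 116 111 121 159 181 191 197 198 190 176 158 133 115 115 116
 114 148]
168 [171 115 117 120 118 129 160 181 192 197 198 191 175 153 126 143 187 185
 185 186]
[196 198 197 197 197 197 197 199 202 157 113 116 117 118 118]
```

>>> servo_tool([
  {"linear": [0.0005, -0.002, 0.04], "delta_rot": [0, 0, 0], "jaw": -1},
  {"linear": [0.0005, -0.002, 0.075], "delta_rot": [0, 0, 0], "jaw": -1},
  {"linear": [0.0005, -0.002, 0.095], "delta_rot": [0, 0, 0], "jaw": -1},
  {"linear": [0.0005, -0.002, 0.1], "delta_rot": [0, 0, 0], "jaw": -1},
  {"linear": [0.0005, -0.002, 0.1], "delta_rot": [0, 0, 0], "jaw": -1},
  {"linear": [0.0005, -0.002, 0.104], "delta_rot": [0, 0, 0], "jaw": -1},
  {"linear": [0.0005, -0.002, 0.107], "delta_rot": [0, 0, 0], "jaw": -1},
  {"linear": [0.0005, -0.002, 0.11], "delta_rot": [0, 0, 0], "jaw": -1},
  {"linear": [0.0005, -0.002, 0.113], "delta_rot": [0, 0, 0], "jaw": -1},
  {"linear": [0.0005, -0.002, 0.115], "delta_rot": [0, 0, 0], "jaw": -1},
  {"linear": [0.0005, -0.002, 0.115], "delta_rot": [0, 0, 0], "jaw": -1},
])

```text
clock: 23.87
position: [0.6087, -0.2782, 0.1527]
eef_rot: [180.0, 0.1, 129.7]
wrist_force: [-0.4, 1.4, -0.6]
finger_gap: 0.0265
grasp_force: 60.8
```

>>> servo_tool([
  {"linear": [0, 0, 0.01], "delta_rot": [0, 0, 0], "jaw": -1},
  {"linear": [0, 0, 0.02], "delta_rot": [0, 0, 0], "jaw": -1},
  {"linear": [0, 0, 0.03], "delta_rot": [0, 0, 0], "jaw": -1},
  {"linear": [0, 0, 0.035], "delta_rot": [0, 0, 0], "jaw": -1},
  {"linear": [0, 0, 0.038], "delta_rot": [0, 0, 0], "jaw": -1},
  {"linear": [0, 0, 0.038], "delta_rot": [0, 0, 0], "jaw": -1},
  {"linear": [0, 0, 0.038], "delta_rot": [0, 0, 0], "jaw": 0.2},
  {"linear": [0, 0, 0.038], "delta_rot": [0, 0, 0], "jaw": 0.2},
  {"linear": [0, 0, 0.038], "delta_rot": [0, 0, 0], "jaw": 0.2},
  {"linear": [0, 0, 0.038], "delta_rot": [0, 0, 0], "jaw": 0.2},
  {"linear": [0, 0, 0], "delta_rot": [0, 0, 0], "jaw": 0.2},
  {"linear": [0, 0, -0.04], "delta_rot": [0, 0, 0], "jaw": 0.2},
  {"linear": [0, 0, -0.08], "delta_rot": [0, 0, 0], "jaw": 0.2},
  {"linear": [0, 0, -0.1], "delta_rot": [0, 0, 0], "jaw": 0.2},
  {"linear": [0, 0, -0.1], "delta_rot": [0, 0, 0], "jaw": 0.2},
  {"linear": [0, 0, -0.1], "delta_rot": [0, 0, 0], "jaw": 0.2},
])

```text
clock: 25.2
position: [0.609, -0.2788, 0.253]
eef_rot: [180.0, 0.1, 129.6]
wrist_force: [0.4, -0.1, 0.3]
finger_gap: 0.0516
grasp_force: 0.0
```

```bash
python3 - <<'E'
from h import *
s=vision.capture("side"); cv2.imwrite("pics/side7.png",s[...,::-1])
q=manip.state(); print(q["position"],q["eef_rot"])
yd=np.array([.233,.9725]); f=np.array([.4735,.2565]); 
for i in (1,2): print("fresh",f+.06*i*yd)
t=(f+.06*yd); plan([(*(t+.002*np.array([-.638,.77])),.25,129.65),(*(t+.002*np.array([-.638,.77])),.078,129.65)])
E
```

```text
[ 0.6084 -0.2784  0.2512] [-179.9899   -0.0033  129.6439]
fresh [0.4875 0.3149]
fresh [0.5015 0.3732]
[  0.4862   0.3164   0.25   129.65  ] lin [0.536  0.2854 0.0012] rot [-0.0002 -0.0001 -0.0001]
[  0.4862   0.3164   0.078  129.65  ] lin [0.536  0.2854 0.1732] rot [-0.0002 -0.0001 -0.0001]
```

>>> servo_tool([
  {"linear": [0.534, 0.284, 0], "delta_rot": [0, 0, 0], "jaw": 0.2},
  {"linear": [0.534, 0.284, 0], "delta_rot": [0, 0, 0], "jaw": 0.2},
  {"linear": [0.534, 0.284, 0], "delta_rot": [0, 0, 0], "jaw": 0.2},
  {"linear": [0.534, 0.284, 0], "delta_rot": [0, 0, 0], "jaw": 0.2},
  {"linear": [0.534, 0.284, 0], "delta_rot": [0, 0, 0], "jaw": 0.2},
  {"linear": [0.534, 0.284, 0], "delta_rot": [0, 0, 0], "jaw": 0.2},
  {"linear": [0.534, 0.284, 0], "delta_rot": [0, 0, 0], "jaw": 0.2},
  {"linear": [0.534, 0.284, 0], "delta_rot": [0, 0, 0], "jaw": 0.2},
  {"linear": [0.534, 0.284, 0], "delta_rot": [0, 0, 0], "jaw": 0.2},
  {"linear": [0.534, 0.284, 0], "delta_rot": [0, 0, 0], "jaw": 0.2},
  {"linear": [0.534, 0.284, 0], "delta_rot": [0, 0, 0], "jaw": 0.2},
  {"linear": [0.534, 0.284, 0], "delta_rot": [0, 0, 0], "jaw": 0.2},
  {"linear": [0.534, 0.284, 0], "delta_rot": [0, 0, 0], "jaw": 0.2},
  {"linear": [0.534, 0.284, 0], "delta_rot": [0, 0, 0], "jaw": 0.2},
  {"linear": [0.534, 0.284, 0], "delta_rot": [0, 0, 0], "jaw": 0.2},
  {"linear": [0.534, 0.284, 0], "delta_rot": [0, 0, 0], "jaw": 0.2},
  {"linear": [0.534, 0.284, 0], "delta_rot": [0, 0, 0], "jaw": 0.2},
  {"linear": [0.534, 0.284, 0], "delta_rot": [0, 0, 0], "jaw": 0.2},
])

```text
clock: 26.75
position: [0.4859, 0.3135, 0.2502]
eef_rot: [-179.9, -0.0, 129.7]
wrist_force: [-0.3, -0.4, 1.1]
finger_gap: 0.0513
grasp_force: 0.0
```

```bash
python3 - <<'E'
from h import *
t=vision.capture("top"); cv2.imwrite("pics/top8.png",t[...,::-1])
cv2.imwrite("pics/c8.png",cv2.resize(t[195:311,335:425],None,fx=5,fy=5,interpolation=3)[...,::-1])
q=manip.state(); print(q["position"],q["eef_rot"])
E
```

```text
[0.4862 0.3131 0.2506] [-179.8949   -0.014   129.5981]
```

View pics/c8.png

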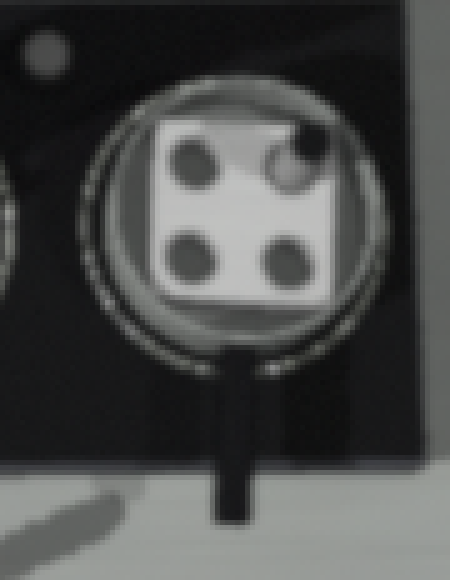

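>>> servo_tool([
  {"linear": [0, 0.0005, 0.04], "delta_rot": [0, 0, 0], "jaw": 0.2},
  {"linear": [0, 0.0005, 0.08], "delta_rot": [0, 0, 0], "jaw": 0.2},
  {"linear": [0, 0.0005, 0.12], "delta_rot": [0, 0, 0], "jaw": 0.2},
  {"linear": [0, 0.0005, 0.15], "delta_rot": [0, 0, 0], "jaw": 0.2},
  {"linear": [0, 0.0005, 0.168], "delta_rot": [0, 0, 0], "jaw": 0.2},
  {"linear": [0, 0.0005, 0.1725], "delta_rot": [0, 0, 0], "jaw": 0.2},
  {"linear": [0, 0.0005, 0.1725], "delta_rot": [0, 0, 0], "jaw": 0.2},
  {"linear": [0, 0.0005, 0.1725], "delta_rot": [0, 0, 0], "jaw": -1},
  {"linear": [0, 0.0005, 0.1725], "delta_rot": [0, 0, 0], "jaw": -1},
  {"linear": [0, 0.0005, 0.1725], "delta_rot": [0, 0, 0], "jaw": -1},
  {"linear": [0, 0.0005, 0.1725], "delta_rot": [0, 0, 0], "jaw": -1},
  {"linear": [0, 0.0005, 0.1725], "delta_rot": [0, 0, 0], "jaw": -1},
  {"linear": [0, 0.0005, 0.1725], "delta_rot": [0, 0, 0], "jaw": -1},
  {"linear": [0, 0.0005, 0.1725], "delta_rot": [0, 0, 0], "jaw": -1},
])

```text
clock: 27.97
position: [0.4881, 0.3148, 0.0816]
eef_rot: [179.8, 0.1, 129.6]
wrist_force: [-0.5, -0.7, 7.4]
finger_gap: 0.0267
grasp_force: 59.3
```

```bash
python3 - <<'E'
from h import *
P=lambda u,v:(335+(u+.5)/5-.5,195+(v+.5)/5-.5)
R=lambda p,z:ray("top",*p,z)[:2]
def fit(caps,holes):
    # holes / caps in pot frame order pp,pm,mp,mm
    F={"pp":(1,1),"pm":(1,-1),"mp":(-1,1),"mm":(-1,-1)}
    A=[];b=[]
    for k,w in {**caps,**holes}.items(): A.append(np.array(F[k])*.029); b.append(w)
    A=np.array(A);b=np.array(b); H=(A-A.mean(0)).T@(b-b.mean(0)); th=np.arctan2(H[0,1]-H[1,0],H[0,0]+H[1,1])
    Q=np.array([[np.cos(th),-np.sin(th)],[np.sin(th),np.cos(th)]]); c=b.mean(0)-Q@A.mean(0)
    print("centre",c,"yaw",np.degrees(th)); print({k:c+Q@np.array(f)*.029 for k,f in F.items()})
fit({"pp":R(P(208,132),.155),"mm":R(P(304,237),.155)},{"pm":R(P(290,162),.09),"mp":R(P(190,251),.09)})
fit({"pm":R(P(313,140),.155)},{"pp":R(P(193,163),.09),"mp":R(P(189,257),.09),"mm":R(P(287,263),.09)})
q=manip.state(); print(q["position"],q["eef_rot"],q["wrist_force"])
E
```

```text
centre [ 0.5859 -0.2453] yaw -4.768793486773171
{'pp': array([ 0.6172, -0.2188]), 'pm': array([ 0.6123, -0.2766]), 'mp': array([ 0.5594, -0.214 ]), 'mm': array([ 0.5545, -0.2718])}
centre [ 0.583  -0.2453] yaw -5.1304879243467285
{'pp': array([ 0.6144, -0.219 ]), 'pm': array([ 0.6093, -0.2768]), 'mp': array([ 0.5567, -0.2138]), 'mm': array([ 0.5515, -0.2716])}
[0.4881 0.3148 0.0816] [179.8214   0.0986 129.6448] [-0.5497 -0.659   7.3593]
```

>>> servo_tool([
  {"linear": [0, 0, -0.03], "delta_rot": [0, 0, 0], "jaw": -1},
  {"linear": [0, 0, -0.07], "delta_rot": [0, 0, 0], "jaw": -1},
  {"linear": [0, 0, -0.11], "delta_rot": [0, 0, 0], "jaw": -1},
  {"linear": [-0.02, -0.01, -0.15], "delta_rot": [0, 0, 0], "jaw": -1},
  {"linear": [-0.4525, -0.286, -0.188], "delta_rot": [0, 0, 0], "jaw": -1},
  {"linear": [-0.4525, -0.286, -0.188], "delta_rot": [0, 0, 0], "jaw": -1},
  {"linear": [-0.4525, -0.286, -0.188], "delta_rot": [0, 0, 0], "jaw": -1},
  {"linear": [-0.4525, -0.286, -0.188], "delta_rot": [0, 0, 0], "jaw": -1},
  {"linear": [-0.4525, -0.286, -0.188], "delta_rot": [0, 0, 0], "jaw": -1},
  {"linear": [-0.4525, -0.286, -0.188], "delta_rot": [0, 0, 0], "jaw": -1},
  {"linear": [-0.4525, -0.286, -0.188], "delta_rot": [0, 0, 0], "jaw": -1},
  {"linear": [-0.4525, -0.286, -0.188], "delta_rot": [0, 0, 0], "jaw": -1},
  {"linear": [-0.4525, -0.286, -0.188], "delta_rot": [0, 0, 0], "jaw": -1},
  {"linear": [-0.4525, -0.286, -0.188], "delta_rot": [0, 0, 0], "jaw": -1},
  {"linear": [-0.4525, -0.286, -0.188], "delta_rot": [0, 0, 0], "jaw": -1},
  {"linear": [-0.4525, -0.286, -0.188], "delta_rot": [0, 0, 0], "jaw": -1},
  {"linear": [-0.4525, -0.286, -0.188], "delta_rot": [0, 0, 0], "jaw": -1},
  {"linear": [-0.4525, -0.286, -0.188], "delta_rot": [0, 0, 0], "jaw": -1},
  {"linear": [-0.4525, -0.286, -0.188], "delta_rot": [0, 0, 0], "jaw": -1},
  {"linear": [-0.4525, -0.286, -0.188], "delta_rot": [0, 0, 0], "jaw": -1},
])

```text
clock: 29.63
position: [0.5552, -0.2157, 0.2677]
eef_rot: [180.0, 0.0, 129.7]
wrist_force: [0.4, 0.4, -0.6]
finger_gap: 0.0265
grasp_force: 60.9
```

```bash
cat >> h.py <<'E'
def foot(d,n=6):
    """side view: held cylinder's columns near its foot against the expected axis, and its lower edge"""
    for _ in range(n): m=vision.capture("side")
    q=manip.state(); p=q["position"]; print("tcp",p,q["eef_rot"])
    g=cv2.cvtColor(m,cv2.COLOR_RGB2GRAY).astype(int); u,v=px("side",p-[0,0,d]); print("foot px expected",u.round(2),v.round(2))
    for r in (-12,-8,-4): 
        e=px("side",p-[0,0,d+r*.0022]); print(int(v)+r,int(u)-9,g[int(v)+r,int(u)-9:int(u)+11])
    print("col",int(u),int(v)-4,g[int(v)-4:int(v)+9,int(u)])
    return m
E
python3 - <<'E'
from h import *
m=foot(.0716); cv2.imwrite("pics/side9.png",m[...,::-1])
plan([(.5567,-.2158,.265,129.65)])
E
```

```text
tcp [ 0.5553 -0.2156  0.2676] [179.9954   0.0245 129.7161]
foot px expected 347.24 185.03
173 338 [116 114 111 145 169 137 166 181 191 195 195 189 175 155 131 112 112 145
 188 186]
177 338 [114 116 118 116 125 150 171 183 192 195 196 189 172 149 152 187 184 182
 181 181]
181 338 [117 119 119 117 129 155 173 185 193 196 195 187 168 148 155 183 182 182
 184 184]
col 347 181 [196 196 195 196 195 197 200 143 145 146 147 148 148]
[  0.5567  -0.2158   0.265  129.65  ] lin [-0.001   0.001   0.0026] rot [0.0001 0.0004 0.0012]
```

>>> servo_tool([
  {"linear": [0, 0.0005, 0.04], "delta_rot": [0, 0, 0], "jaw": -1},
  {"linear": [0, 0.0005, 0.075], "delta_rot": [0, 0, 0], "jaw": -1},
  {"linear": [0, 0.0005, 0.095], "delta_rot": [0, 0, 0], "jaw": -1},
  {"linear": [0, 0.0005, 0.1], "delta_rot": [0, 0, 0], "jaw": -1},
  {"linear": [0, 0.0005, 0.1], "delta_rot": [0, 0, 0], "jaw": -1},
  {"linear": [0, 0.0005, 0.104], "delta_rot": [0, 0, 0], "jaw": -1},
  {"linear": [0, 0.0005, 0.107], "delta_rot": [0, 0, 0], "jaw": -1},
  {"linear": [0, 0.0005, 0.11], "delta_rot": [0, 0, 0], "jaw": -1},
  {"linear": [0, 0.0005, 0.113], "delta_rot": [0, 0, 0], "jaw": -1},
  {"linear": [0, 0.0005, 0.115], "delta_rot": [0, 0, 0], "jaw": -1},
  {"linear": [0, 0.0005, 0.115], "delta_rot": [0, 0, 0], "jaw": -1},
])

```text
clock: 30.85
position: [0.5585, -0.2184, 0.1611]
eef_rot: [179.9, 0.7, 129.7]
wrist_force: [-7.8, 2.8, 38.9]
finger_gap: 0.0267
grasp_force: 65.4
```

>>> servo_tool([
  {"linear": [0, 0, -0.006], "delta_rot": [0, 0, 0], "jaw": -1},
  {"linear": [0, 0, -0.012], "delta_rot": [0, 0, 0], "jaw": -1},
  {"linear": [0, 0, -0.018], "delta_rot": [0, 0, 0], "jaw": -1},
  {"linear": [0, 0, -0.018], "delta_rot": [0, 0, 0], "jaw": -1},
  {"linear": [0, 0, -0.018], "delta_rot": [0, 0, 0], "jaw": -1},
])

```text
clock: 31.27
position: [0.5558, -0.2163, 0.1705]
eef_rot: [180.0, 0.0, 129.6]
wrist_force: [0.1, 0.0, -1.4]
finger_gap: 0.0264
grasp_force: 61.0
```

```bash
python3 - <<'E'
from h import *
m=foot(.0716,3); cv2.imwrite("pics/side10.png",m[...,::-1])
cv2.imwrite("pics/c10.png",cv2.resize(m[160:260,290:390],None,fx=6,fy=6,interpolation=3)[...,::-1])
E
```

```text
tcp [ 0.5553 -0.216   0.1696] [-179.9784   -0.0564  129.6502]
foot px expected 346.48 213.88
201 337 [164 164 164 164 137  95 152 178 189 198 201 198 185 170 141 125 137 165
 196 191]
205 337 [208 226 225 228 202 126 152 179 190 199 201 197 184 166 138 127 129 127
 121 113]
209 337 [225 224 225 227 201 125 155 180 192 200 201 197 183 162 150 182 213 226
 224 227]
col 346 209 [200 199 199 200 201 201 202 203 171 195 194 190 190]
```

View pics/c10.png

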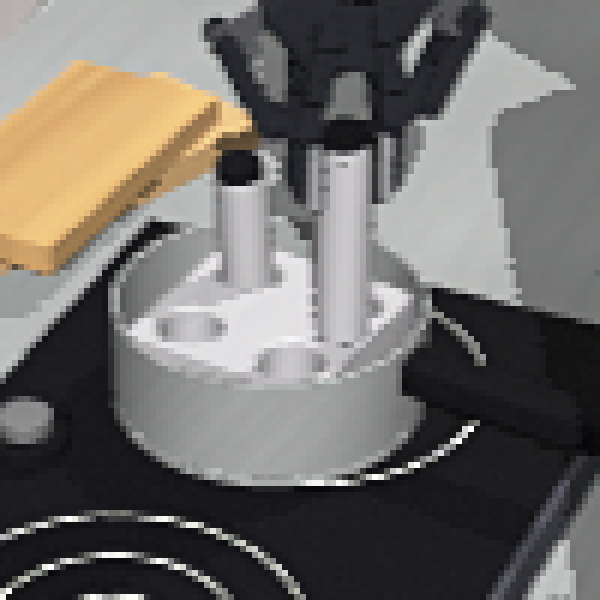

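>>> servo_tool([
  {"linear": [0, 0, -0.04], "delta_rot": [0, 0, 0], "jaw": -1},
  {"linear": [0, 0, -0.08], "delta_rot": [0, 0, 0], "jaw": -1},
  {"linear": [0, 0, -0.096], "delta_rot": [0, 0, 0], "jaw": -1},
  {"linear": [0.4515, 0.2865, -0.096], "delta_rot": [0, 0, 0], "jaw": -1},
  {"linear": [0.4515, 0.2865, -0.096], "delta_rot": [0, 0, 0], "jaw": -1},
  {"linear": [0.4515, 0.2865, -0.096], "delta_rot": [0, 0, 0], "jaw": -1},
  {"linear": [0.4515, 0.2865, -0.096], "delta_rot": [0, 0, 0], "jaw": -1},
  {"linear": [0.4515, 0.2865, -0.096], "delta_rot": [0, 0, 0], "jaw": -1},
  {"linear": [0.4515, 0.2865, -0.096], "delta_rot": [0, 0, 0], "jaw": -1},
  {"linear": [0.4515, 0.2865, -0.096], "delta_rot": [0, 0, 0], "jaw": -1},
  {"linear": [0.4515, 0.2865, -0.096], "delta_rot": [0, 0, 0], "jaw": -1},
  {"linear": [0.4515, 0.2865, -0.096], "delta_rot": [0, 0, 0], "jaw": -1},
  {"linear": [0.4515, 0.2865, -0.096], "delta_rot": [0, 0, 0], "jaw": -1},
  {"linear": [0.4515, 0.2865, -0.096], "delta_rot": [0, 0, 0], "jaw": -1},
  {"linear": [0.4515, 0.2865, -0.096], "delta_rot": [0, 0, 0], "jaw": -1},
  {"linear": [0.4515, 0.2865, -0.096], "delta_rot": [0, 0, 0], "jaw": -1},
  {"linear": [0.4515, 0.2865, -0.096], "delta_rot": [0, 0, 0], "jaw": -1},
  {"linear": [0.4515, 0.2865, -0.096], "delta_rot": [0, 0, 0], "jaw": -1},
  {"linear": [0.4515, 0.2865, -0.096], "delta_rot": [0, 0, 0], "jaw": -1},
  {"linear": [0.4515, 0.2865, -0.096], "delta_rot": [0, 0, 0], "jaw": -1},
])

```text
clock: 33.08
position: [0.4883, 0.3133, 0.266]
eef_rot: [-180.0, 0.0, 129.6]
wrist_force: [-0.6, -0.3, -0.2]
finger_gap: 0.0271
grasp_force: 61.1
```

```bash
python3 - <<'E'
from h import *
for _ in range(3): t=vision.capture("top"); 
cv2.imwrite("pics/top11.png",t[...,::-1])
cv2.imwrite("pics/c11.png",cv2.resize(t[195:311,315:425],None,fx=5,fy=5,interpolation=3)[...,::-1])
m=foot(.0716,2)
plan([(.4879,.3146,.265,129.65)])
E
```

```text
tcp [0.4884 0.3135 0.2664] [179.9939   0.0089 129.5705]
foot px expected 277.36 316.04
304 268 [162 139 148 162 172 178 181 183 181 177 170 163 153 141 125 101  81  81
  82  82]
308 268 [176 159 136 160 169 175 180 182 183 179 173 165 157 144 131 110  82  81
  81  82]
312 268 [108 107 124 154 165 173 180 181 183 182 176 167 159 150 136 116 102 113
 112 109]
col 277 312 [182 182 182 182 182 182 184 184 183 183 181 178 180]
[  0.4879   0.3146   0.265  129.65  ] lin [0.0011 0.0003 0.0014] rot [ 0.0001  0.0002 -0.0014]
```

View pics/c11.png

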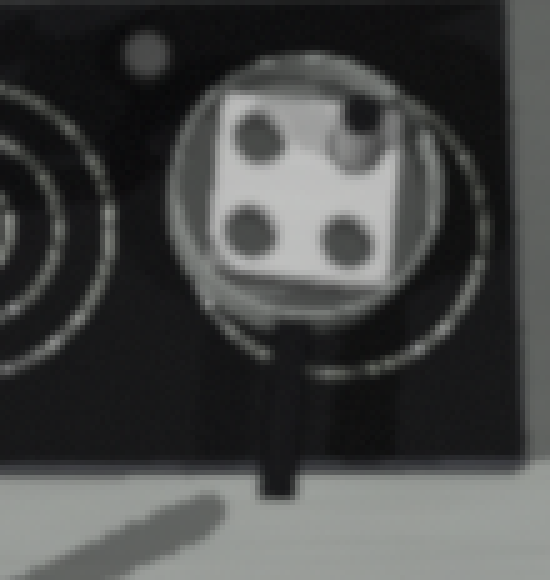

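>>> servo_tool([
  {"linear": [0.001, 0.0003, 0.04], "delta_rot": [0, 0, 0], "jaw": -1},
  {"linear": [0.001, 0.0003, 0.08], "delta_rot": [0, 0, 0], "jaw": -1},
  {"linear": [0.001, 0.0003, 0.115], "delta_rot": [0, 0, 0], "jaw": -1},
  {"linear": [0.001, 0.0003, 0.13], "delta_rot": [0, 0, 0], "jaw": -1},
  {"linear": [0.001, 0.0003, 0.134], "delta_rot": [0, 0, 0], "jaw": -1},
  {"linear": [0.001, 0.0003, 0.138], "delta_rot": [0, 0, 0], "jaw": -1},
  {"linear": [0.001, 0.0003, 0.142], "delta_rot": [0, 0, 0], "jaw": -1},
  {"linear": [0.001, 0.0003, 0.145], "delta_rot": [0, 0, 0], "jaw": -1},
  {"linear": [0.001, 0.0003, 0.145], "delta_rot": [0, 0, 0], "jaw": -1},
])

```text
clock: 34.08
position: [0.4888, 0.3152, 0.1225]
eef_rot: [179.9, 0.1, 129.6]
wrist_force: [1.0, -1.4, 0.3]
finger_gap: 0.0267
grasp_force: 61.1
```

```bash
cat >> h.py <<'E'
def fit(pts):
    F={"pp":(1,1),"pm":(1,-1),"mp":(-1,1),"mm":(-1,-1)}
    A=np.array([F[k] for k in pts])*.029; b=np.array([pts[k] for k in pts])
    H=(A-A.mean(0)).T@(b-b.mean(0)); th=np.arctan2(H[0,1]-H[1,0],H[0,0]+H[1,1])
    Q=np.array([[np.cos(th),-np.sin(th)],[np.sin(th),np.cos(th)]]); c=b.mean(0)-Q@A.mean(0)
    print("centre",c,"yaw",np.degrees(th).round(2),{k:(c+Q@np.array(f)*.029).round(4) for k,f in F.items()},"grip",c-Q[:,0]*.133)
    return c,th
E
python3 - <<'E'
from h import *
P=lambda u,v:(315+(u+.5)/5-.5,195+(v+.5)/5-.5)
R=lambda p,z:ray("top",*p,z)[:2]
fit({"pm":R(P(362,113),.155),"pp":R(P(259,137),.09),"mp":R(P(250,230),.09),"mm":R(P(347,242),.09)})
a,b=R(P(293,325),.095),R(P(278,498),.095); d=(a-b)/np.linalg.norm(a-b); print("handle",b,b+.187*d,np.degrees(np.arctan2(d[1],d[0])),b+.054*d)
E
```

```text
centre [ 0.5987 -0.2217] yaw -5.51 {'pp': array([ 0.6304, -0.1956]), 'pm': array([ 0.6248, -0.2533]), 'mp': array([ 0.5726, -0.19  ]), 'mm': array([ 0.5671, -0.2478])} grip [ 0.4663 -0.2089]
handle [ 0.4123 -0.2003] [ 0.5979 -0.2234] -7.1071748138923025 [ 0.4659 -0.207 ]
```

>>> servo_tool([
  {"linear": [0, 0, 0.01], "delta_rot": [0, 0, 0], "jaw": -1},
  {"linear": [0, 0, 0.02], "delta_rot": [0, 0, 0], "jaw": -1},
  {"linear": [0, 0, 0.03], "delta_rot": [0, 0, 0], "jaw": -1},
  {"linear": [0, 0, 0.037], "delta_rot": [0, 0, 0], "jaw": -1},
  {"linear": [0, 0, 0.041], "delta_rot": [0, 0, 0], "jaw": -1},
  {"linear": [0, 0, 0.041], "delta_rot": [0, 0, 0], "jaw": 0.2},
  {"linear": [0, 0, 0.041], "delta_rot": [0, 0, 0], "jaw": 0.2},
  {"linear": [0, 0, 0.041], "delta_rot": [0, 0, 0], "jaw": 0.2},
  {"linear": [0, 0, 0.041], "delta_rot": [0, 0, 0], "jaw": 0.2},
  {"linear": [0, 0, 0], "delta_rot": [0, 0, 0], "jaw": 0.2},
  {"linear": [0, 0, -0.04], "delta_rot": [0, 0, 0], "jaw": 0.2},
  {"linear": [0, 0, -0.08], "delta_rot": [0, 0, 0], "jaw": 0.2},
  {"linear": [0, 0, -0.11], "delta_rot": [0, 0, -0.2], "jaw": 0.2},
  {"linear": [0, 0, -0.128], "delta_rot": [0, 0, -0.775], "jaw": 0.2},
  {"linear": [0, 0, -0.128], "delta_rot": [0, 0, -0.775], "jaw": 0.2},
  {"linear": [0, 0, -0.128], "delta_rot": [0, 0, -0.775], "jaw": 0.2},
  {"linear": [0, 0, -0.128], "delta_rot": [0, 0, -0.775], "jaw": 0.2},
  {"linear": [0, 0, -0.128], "delta_rot": [0, 0, -0.775], "jaw": 0.2},
  {"linear": [0, 0, -0.128], "delta_rot": [0, 0, -0.775], "jaw": 0.2},
  {"linear": [0, 0, -0.128], "delta_rot": [0, 0, -0.775], "jaw": 0.2},
])

```text
clock: 35.75
position: [0.4875, 0.3154, 0.2489]
eef_rot: [-180.0, -0.0, 174.0]
wrist_force: [-0.2, -0.6, 0.0]
finger_gap: 0.0511
grasp_force: 0.0
```

```bash
python3 - <<'E'
from h import *
for _ in range(3): s=vision.capture("side")
cv2.imwrite("pics/side12.png",s[...,::-1])
q=manip.state(); print(q["position"],q["eef_rot"])
plan([(.466,-.2095,.25,174),(.466,-.2095,.068,174)])
E
```

```text
[0.4876 0.3153 0.2491] [-179.9939   -0.0139  173.8778]
[  0.466   -0.2095   0.25   174.    ] lin [-0.0345 -0.5241 -0.0008] rot [-0.0001 -0.0002 -0.0021]
[  0.466   -0.2095   0.068  174.    ] lin [-0.0346 -0.5241  0.1812] rot [-0.0001 -0.0002 -0.0021]
```

>>> servo_tool([
  {"linear": [-0.0345, -0.524, 0], "delta_rot": [0, 0, 0], "jaw": 0.2},
  {"linear": [-0.0345, -0.524, 0], "delta_rot": [0, 0, 0], "jaw": 0.2},
  {"linear": [-0.0345, -0.524, 0], "delta_rot": [0, 0, 0], "jaw": 0.2},
  {"linear": [-0.0345, -0.524, 0], "delta_rot": [0, 0, 0], "jaw": 0.2},
  {"linear": [-0.0345, -0.524, 0], "delta_rot": [0, 0, 0], "jaw": 0.2},
  {"linear": [-0.0345, -0.524, 0], "delta_rot": [0, 0, 0], "jaw": 0.2},
  {"linear": [-0.0345, -0.524, 0], "delta_rot": [0, 0, 0], "jaw": 0.2},
  {"linear": [-0.0345, -0.524, 0], "delta_rot": [0, 0, 0], "jaw": 0.2},
  {"linear": [-0.0345, -0.524, 0], "delta_rot": [0, 0, 0], "jaw": 0.2},
  {"linear": [-0.0345, -0.524, 0], "delta_rot": [0, 0, 0], "jaw": 0.2},
  {"linear": [-0.0345, -0.524, 0], "delta_rot": [0, 0, 0], "jaw": 0.2},
  {"linear": [-0.0345, -0.524, 0], "delta_rot": [0, 0, 0], "jaw": 0.2},
  {"linear": [-0.0345, -0.524, 0], "delta_rot": [0, 0, 0], "jaw": 0.2},
  {"linear": [-0.0345, -0.524, 0], "delta_rot": [0, 0, 0], "jaw": 0.2},
  {"linear": [-0.0345, -0.524, 0.04], "delta_rot": [0, 0, 0], "jaw": 0.2},
  {"linear": [-0.0345, -0.524, 0.08], "delta_rot": [0, 0, 0], "jaw": 0.2},
  {"linear": [-0.0345, -0.524, 0.12], "delta_rot": [0, 0, 0], "jaw": 0.2},
  {"linear": [-0.0345, -0.524, 0.16], "delta_rot": [0, 0, 0], "jaw": 0.2},
  {"linear": [-0.0345, -0.524, 0.181], "delta_rot": [0, 0, 0], "jaw": 0.2},
  {"linear": [-0.0345, -0.524, 0.181], "delta_rot": [0, 0, 0], "jaw": 0.2},
])

```text
clock: 37.57
position: [0.4648, -0.2067, 0.0629]
eef_rot: [179.7, -0.4, 174.0]
wrist_force: [0.3, 0.8, -0.4]
finger_gap: 0.0516
grasp_force: 0.0
```

>>> servo_tool([
  {"linear": [0, 0, 0], "delta_rot": [0, 0, 0], "jaw": -1},
  {"linear": [0, 0, 0], "delta_rot": [0, 0, 0], "jaw": -1},
  {"linear": [0, 0, 0], "delta_rot": [0, 0, 0], "jaw": -1},
  {"linear": [0, 0, 0], "delta_rot": [0, 0, 0], "jaw": -1},
  {"linear": [0, 0, 0], "delta_rot": [0, 0, 0], "jaw": -1},
  {"linear": [0, 0, 0], "delta_rot": [0, 0, 0], "jaw": -1},
  {"linear": [0, 0, 0], "delta_rot": [0, 0, 0], "jaw": -1},
])

```text
clock: 38.15
position: [0.4689, -0.2103, 0.071]
eef_rot: [-179.9, 0.2, 174.0]
wrist_force: [-1.9, 2.1, 8.0]
finger_gap: 0.021
grasp_force: 60.2
```

>>> servo_tool([
  {"linear": [0.002, -0.004, 0], "delta_rot": [0, 0, 0], "jaw": -1},
  {"linear": [0.005, -0.01, 0], "delta_rot": [0, 0, 0], "jaw": -1},
  {"linear": [0.008, -0.018, 0], "delta_rot": [0, 0, 0], "jaw": -1},
  {"linear": [0.011, -0.025, 0], "delta_rot": [0, 0, 0], "jaw": -1},
  {"linear": [0.011, -0.025, 0], "delta_rot": [0, 0, 0], "jaw": -1},
  {"linear": [0.011, -0.025, 0], "delta_rot": [0, 0, 0], "jaw": -1},
  {"linear": [0.011, -0.025, 0], "delta_rot": [0, 0, 0], "jaw": 0.2},
  {"linear": [0.011, -0.025, 0], "delta_rot": [0, 0, 0], "jaw": 0.2},
  {"linear": [0.011, -0.025, 0], "delta_rot": [0, 0, 0], "jaw": 0.2},
  {"linear": [0.011, -0.025, 0], "delta_rot": [0, 0, 0], "jaw": 0.2},
  {"linear": [0.011, -0.025, -0.04], "delta_rot": [0, 0, 0], "jaw": 0.2},
  {"linear": [0.011, -0.025, -0.08], "delta_rot": [0, 0, 0], "jaw": 0.2},
  {"linear": [0.011, -0.025, -0.12], "delta_rot": [0, 0, 0], "jaw": 0.2},
  {"linear": [0.011, -0.025, -0.16], "delta_rot": [0, 0, 0], "jaw": 0.2},
  {"linear": [0.011, -0.025, -0.182], "delta_rot": [0, 0, 0.775], "jaw": 0.2},
  {"linear": [0.011, -0.025, -0.182], "delta_rot": [0, 0, 0.775], "jaw": 0.2},
  {"linear": [0.011, -0.025, -0.182], "delta_rot": [0, 0, 0.775], "jaw": 0.2},
  {"linear": [0.011, -0.025, -0.182], "delta_rot": [0, 0, 0.775], "jaw": 0.2},
  {"linear": [0.011, -0.025, -0.182], "delta_rot": [0, 0, 0.775], "jaw": 0.2},
  {"linear": [0.011, -0.025, -0.182], "delta_rot": [0, 0, 0.775], "jaw": 0.2},
])

```text
clock: 39.82
position: [0.4541, -0.2332, 0.2503]
eef_rot: [-180.0, 0.0, 130.7]
wrist_force: [-0.2, 0.0, -0.5]
finger_gap: 0.0511
grasp_force: 0.0
```

```bash
python3 - <<'E'
from h import *
for _ in range(5): s=vision.capture("side")
q=manip.state(); print(q["position"],q["eef_rot"])
plan([(.4862,.3137,.25,129.65)])
E
```

```text
[ 0.4541 -0.2332  0.2503] [-179.9958   -0.0001  131.32  ]
[  0.4862   0.3137   0.25   129.65  ] lin [0.3896 0.3852 0.0003] rot [-0.0001 -0.      0.0291]
```

>>> servo_tool([
  {"linear": [0.3905, 0.384, 0], "delta_rot": [0, 0, 0.026], "jaw": 0.2},
  {"linear": [0.3905, 0.384, 0], "delta_rot": [0, 0, 0.026], "jaw": 0.2},
  {"linear": [0.3905, 0.384, 0], "delta_rot": [0, 0, 0.026], "jaw": 0.2},
  {"linear": [0.3905, 0.384, 0], "delta_rot": [0, 0, 0.026], "jaw": 0.2},
  {"linear": [0.3905, 0.384, 0], "delta_rot": [0, 0, 0.026], "jaw": 0.2},
  {"linear": [0.3905, 0.384, 0], "delta_rot": [0, 0, 0.026], "jaw": 0.2},
  {"linear": [0.3905, 0.384, 0], "delta_rot": [0, 0, 0.026], "jaw": 0.2},
  {"linear": [0.3905, 0.384, 0], "delta_rot": [0, 0, 0.026], "jaw": 0.2},
  {"linear": [0.3905, 0.384, 0], "delta_rot": [0, 0, 0.026], "jaw": 0.2},
  {"linear": [0.3905, 0.384, 0], "delta_rot": [0, 0, 0.026], "jaw": 0.2},
  {"linear": [0.3905, 0.384, 0], "delta_rot": [0, 0, 0.026], "jaw": 0.2},
  {"linear": [0.3905, 0.384, 0], "delta_rot": [0, 0, 0.026], "jaw": 0.2},
  {"linear": [0.3905, 0.384, 0], "delta_rot": [0, 0, 0.026], "jaw": 0.2},
  {"linear": [0.3905, 0.384, 0], "delta_rot": [0, 0, 0.026], "jaw": 0.2},
  {"linear": [0.3905, 0.384, 0], "delta_rot": [0, 0, 0.026], "jaw": 0.2},
  {"linear": [0.3905, 0.384, 0], "delta_rot": [0, 0, 0.026], "jaw": 0.2},
  {"linear": [0.3905, 0.384, 0], "delta_rot": [0, 0, 0.026], "jaw": 0.2},
])

```text
clock: 41.48
position: [0.4871, 0.3124, 0.2504]
eef_rot: [-180.0, 0.0, 129.6]
wrist_force: [0.2, -0.7, -0.7]
finger_gap: 0.0516
grasp_force: 0.0
```

```bash
python3 - <<'E'
from h import *
t=vision.capture("top"); cv2.imwrite("pics/top13.png",t[...,::-1])
cv2.imwrite("pics/c13.png",cv2.resize(t[195:311,315:425],None,fx=5,fy=5,interpolation=3)[...,::-1])
q=manip.state(); print(q["position"],q["eef_rot"])
plan([(.4862,.3137,.078,129.65)])
E
```

```text
[0.4873 0.3121 0.2505] [179.9996   0.0217 129.5544]
[  0.4862   0.3137   0.078  129.65  ] lin [0.0019 0.0002 0.1725] rot [ 0.      0.0004 -0.0017]
```

View pics/c13.png

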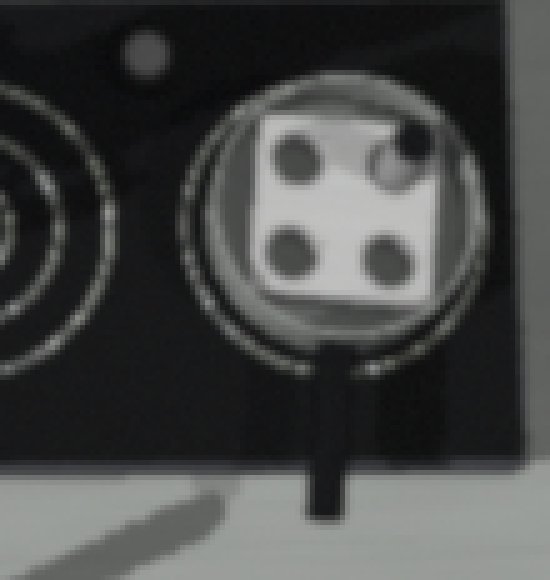

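>>> servo_tool([
  {"linear": [0.002, 0, 0.04], "delta_rot": [0, 0, 0], "jaw": 0.2},
  {"linear": [0.002, 0, 0.08], "delta_rot": [0, 0, 0], "jaw": 0.2},
  {"linear": [0.002, 0, 0.12], "delta_rot": [0, 0, 0], "jaw": 0.2},
  {"linear": [0.002, 0, 0.15], "delta_rot": [0, 0, 0], "jaw": 0.2},
  {"linear": [0.002, 0, 0.168], "delta_rot": [0, 0, 0], "jaw": 0.2},
  {"linear": [0.002, 0, 0.1725], "delta_rot": [0, 0, 0], "jaw": 0.2},
  {"linear": [0.002, 0, 0.1725], "delta_rot": [0, 0, 0], "jaw": 0.2},
  {"linear": [0.002, 0, 0.1725], "delta_rot": [0, 0, 0], "jaw": -1},
  {"linear": [0.002, 0, 0.1725], "delta_rot": [0, 0, 0], "jaw": -1},
  {"linear": [0.002, 0, 0.1725], "delta_rot": [0, 0, 0], "jaw": -1},
  {"linear": [0.002, 0, 0.1725], "delta_rot": [0, 0, 0], "jaw": -1},
  {"linear": [0.002, 0, 0.1725], "delta_rot": [0, 0, 0], "jaw": -1},
  {"linear": [0.002, 0, 0.1725], "delta_rot": [0, 0, 0], "jaw": -1},
  {"linear": [0.002, 0, 0.1725], "delta_rot": [0, 0, 0], "jaw": -1},
])

```text
clock: 42.7
position: [0.4873, 0.3153, 0.0803]
eef_rot: [179.8, 0.1, 129.6]
wrist_force: [-0.8, -1.2, 7.1]
finger_gap: 0.0269
grasp_force: 59.3
```

```bash
cat >> h.py <<'E'
def holes(im,box=(345,205,412,262)):
    x0,y0,x1,y1=box; k=4
    g=cv2.resize(cv2.cvtColor(im[y0:y1,x0:x1],cv2.COLOR_RGB2GRAY),None,fx=k,fy=k,interpolation=cv2.INTER_CUBIC)
    out=[]
    m=cv2.inRange(g,50,125)|cv2.inRange(g,0,49)
    n,l,s,c=cv2.connectedComponentsWithStats(m)
    for i in range(1,n):
        if 700<s[i,4]<2400: p=(c[i]+.5)/k-.5+[x0,y0]; out.append(p); print("blob",p.round(1),s[i],"z.09",ray("top",*p,.09)[:2])
    return out
E
python3 - <<'E'
from h import *
P=lambda u,v:(315+(u+.5)/5-.5,195+(v+.5)/5-.5)
R=lambda p,z:ray("top",*p,z)[:2]
fit({"pm":R(P(414,139),.155),"pp":R(P(298,159),.09),"mp":R(P(292,252),.09),"mm":R(P(388,260),.09)})
for f in ("top8","top13"): print(f); holes(cv2.imread(f"pics/{f}.png")[...,::-1])
E
```

```text
centre [ 0.5849 -0.2469] yaw -6.26 {'pp': array([ 0.6169, -0.2212]), 'pm': array([ 0.6106, -0.2788]), 'mp': array([ 0.5592, -0.2149]), 'mm': array([ 0.5529, -0.2725])} grip [ 0.4527 -0.2324]
top8
blob [373.4 227.3] [  96   70   39   41 1223] z.09 [ 0.6134 -0.2178]
blob [372.6 246.2] [  93  146   40   41 1239] z.09 [ 0.5555 -0.2134]
blob [392.1 247.3] [ 170  150   40   41 1241] z.09 [ 0.5511 -0.2711]
top13
blob [374.  226.3] [  98   67   40   40 1213] z.09 [ 0.6162 -0.2199]
blob [372.7 245.2] [  93  142   40   41 1229] z.09 [ 0.5585 -0.2137]
blob [392.1 246.9] [ 171  149   39   41 1217] z.09 [ 0.5523 -0.2713]
```

>>> servo_tool([
  {"linear": [0, 0, -0.03], "delta_rot": [0, 0, 0], "jaw": -1},
  {"linear": [0, 0, -0.07], "delta_rot": [0, 0, 0], "jaw": -1},
  {"linear": [0, 0, -0.11], "delta_rot": [0, 0, 0], "jaw": -1},
  {"linear": [-0.02, -0.01, -0.15], "delta_rot": [0, 0, 0], "jaw": -1},
  {"linear": [-0.454, -0.284, -0.188], "delta_rot": [0, 0, 0], "jaw": -1},
  {"linear": [-0.454, -0.284, -0.188], "delta_rot": [0, 0, 0], "jaw": -1},
  {"linear": [-0.454, -0.284, -0.188], "delta_rot": [0, 0, 0], "jaw": -1},
  {"linear": [-0.454, -0.284, -0.188], "delta_rot": [0, 0, 0], "jaw": -1},
  {"linear": [-0.454, -0.284, -0.188], "delta_rot": [0, 0, 0], "jaw": -1},
  {"linear": [-0.454, -0.284, -0.188], "delta_rot": [0, 0, 0], "jaw": -1},
  {"linear": [-0.454, -0.284, -0.188], "delta_rot": [0, 0, 0], "jaw": -1},
  {"linear": [-0.454, -0.284, -0.188], "delta_rot": [0, 0, 0], "jaw": -1},
  {"linear": [-0.454, -0.284, -0.188], "delta_rot": [0, 0, 0], "jaw": -1},
  {"linear": [-0.454, -0.284, -0.188], "delta_rot": [0, 0, 0], "jaw": -1},
  {"linear": [-0.454, -0.284, -0.188], "delta_rot": [0, 0, 0], "jaw": -1},
  {"linear": [-0.454, -0.284, -0.188], "delta_rot": [0, 0, 0], "jaw": -1},
  {"linear": [-0.454, -0.284, -0.188], "delta_rot": [0, 0, 0], "jaw": -1},
  {"linear": [-0.454, -0.284, -0.188], "delta_rot": [0, 0, 0], "jaw": -1},
  {"linear": [-0.454, -0.284, -0.188], "delta_rot": [0, 0, 0], "jaw": -1},
  {"linear": [-0.454, -0.284, -0.188], "delta_rot": [0, 0, 0], "jaw": -1},
])

```text
clock: 44.37
position: [0.5562, -0.2151, 0.2663]
eef_rot: [180.0, 0.0, 129.6]
wrist_force: [-0.4, 0.9, -0.2]
finger_gap: 0.0268
grasp_force: 61.0
```

```bash
python3 - <<'E'
from h import *
m=foot(.0703,5); cv2.imwrite("pics/side14.png",m[...,::-1])
plan([(.5582,-.2155,.265,129.65)])
g=cv2.cvtColor(m,cv2.COLOR_RGB2GRAY)
a=cv2.imread("pics/side6.png",0)
print(a[213,300:385].tolist()); print(g[213,300:385].tolist())
E
```

```text
tcp [ 0.5563 -0.2147  0.2661] [179.9939   0.0222 129.6753]
foot px expected 346.78 185.15
173 337 [116 116 114 146 174 138 153 175 187 194 196 193 183 168 137 110 113 111
 144 188]
177 337 [117 116 116 117 112 123 160 179 189 195 197 193 179 160 148 171 185 184
 183 182]
181 337 [123 125 126 125 120 133 164 181 191 195 196 191 175 155 144 171 182 181
 182 184]
col 346 181 [195 196 195 196 195 196 198 156 111 147 111 150 114]
[  0.5582  -0.2155   0.265  129.65  ] lin [-0.0018  0.0009  0.0011] rot [0.0001 0.0004 0.0004]
[20, 26, 27, 29, 30, 28, 29, 29, 26, 30, 30, 29, 28, 26, 26, 35, 68, 89, 134, 186, 187, 189, 205, 217, 169, 146, 169, 189, 197, 200, 196, 188, 175, 158, 185, 226, 224, 224, 224, 224, 225, 227, 227, 227, 210, 203, 237, 231, 228, 224, 224, 224, 224, 223, 224, 224, 225, 227, 217, 168, 135, 138, 134, 125, 104, 134, 178, 93, 67, 24, 25, 18, 19, 18, 21, 19, 17, 18, 16, 19, 17, 18, 14, 11, 13]
[22, 24, 27, 30, 29, 28, 28, 29, 29, 28, 30, 27, 28, 28, 26, 45, 79, 93, 133, 196, 220, 226, 226, 207, 166, 172, 180, 192, 195, 196, 192, 180, 175, 203, 226, 224, 223, 223, 224, 224, 225, 225, 228, 233, 238, 244, 242, 235, 227, 225, 224, 223, 223, 223, 223, 224, 226, 224, 184, 130, 140, 139, 134, 126, 140, 153, 130, 93, 32, 27, 29, 28, 27, 29, 28, 29, 28, 27, 28, 25, 17, 17, 14, 12, 11]
```

>>> servo_tool([
  {"linear": [-0.0018, 0.001, 0.04], "delta_rot": [0, 0, 0], "jaw": -1},
  {"linear": [-0.0018, 0.001, 0.075], "delta_rot": [0, 0, 0], "jaw": -1},
  {"linear": [-0.0018, 0.001, 0.095], "delta_rot": [0, 0, 0], "jaw": -1},
  {"linear": [-0.0018, 0.001, 0.1], "delta_rot": [0, 0, 0], "jaw": -1},
  {"linear": [-0.0018, 0.001, 0.1], "delta_rot": [0, 0, 0], "jaw": -1},
  {"linear": [-0.0018, 0.001, 0.103], "delta_rot": [0, 0, 0], "jaw": -1},
  {"linear": [-0.0018, 0.001, 0.106], "delta_rot": [0, 0, 0], "jaw": -1},
  {"linear": [-0.0018, 0.001, 0.109], "delta_rot": [0, 0, 0], "jaw": -1},
  {"linear": [-0.0018, 0.001, 0.109], "delta_rot": [0, 0, 0], "jaw": -1},
  {"linear": [-0.0018, 0.001, 0.109], "delta_rot": [0, 0, 0], "jaw": -1},
])

```text
clock: 45.45
position: [0.5583, -0.2168, 0.1573]
eef_rot: [180.0, 0.0, 129.6]
wrist_force: [-0.1, -0.6, -0.5]
finger_gap: 0.0265
grasp_force: 61.0
```

>>> servo_tool([
  {"linear": [0, 0, 0.005], "delta_rot": [0, 0, 0], "jaw": -1},
  {"linear": [0, 0, 0.012], "delta_rot": [0, 0, 0], "jaw": -1},
  {"linear": [0, 0, 0.022], "delta_rot": [0, 0, 0], "jaw": -1},
  {"linear": [0, 0, 0.032], "delta_rot": [0, 0, 0], "jaw": -1},
  {"linear": [0, 0, 0.039], "delta_rot": [0, 0, 0], "jaw": -1},
  {"linear": [0, 0, 0.043], "delta_rot": [0, 0, 0], "jaw": -1},
  {"linear": [0, 0, 0.043], "delta_rot": [0, 0, 0], "jaw": -1},
])

```text
clock: 46.03
position: [0.559, -0.2163, 0.115]
eef_rot: [179.9, 0.1, 129.6]
wrist_force: [-1.1, 3.3, 11.7]
finger_gap: 0.0265
grasp_force: 62.6
```

>>> servo_tool([
  {"linear": [0, 0, 0], "delta_rot": [0, 0, 0], "jaw": 0.2},
  {"linear": [0, 0, 0], "delta_rot": [0, 0, 0], "jaw": 0.2},
  {"linear": [0, 0, 0], "delta_rot": [0, 0, 0], "jaw": 0.2},
  {"linear": [0, 0, 0], "delta_rot": [0, 0, 0], "jaw": 0.2},
  {"linear": [0, 0, -0.04], "delta_rot": [0, 0, 0], "jaw": 0.2},
  {"linear": [0, 0, -0.08], "delta_rot": [0, 0, 0], "jaw": 0.2},
  {"linear": [0, 0, -0.12], "delta_rot": [0, 0, 0], "jaw": 0.2},
  {"linear": [0, 0, -0.137], "delta_rot": [0, 0, 0], "jaw": 0.2},
  {"linear": [0, 0, -0.137], "delta_rot": [0, 0, 0], "jaw": 0.2},
  {"linear": [0, 0, -0.137], "delta_rot": [0, 0, 0], "jaw": 0.2},
])

```text
clock: 46.87
position: [0.5587, -0.217, 0.2517]
eef_rot: [180.0, 0.1, 129.6]
wrist_force: [0.4, 0.4, -0.1]
finger_gap: 0.0513
grasp_force: 0.0
```

```bash
python3 - <<'E'
from h import *
for _ in range(3): m=vision.capture("side")
q=manip.state(); print(q["position"],q["eef_rot"])
plan([(.500,.3715,.25,129.65)])
E
```

```text
[ 0.5575 -0.2163  0.2489] [-179.9507   -0.1446  129.5861]
[  0.5      0.3715   0.25   129.65  ] lin [ 0.4896  0.3302 -0.0001] rot [-0.0009 -0.0025 -0.0011]
```

>>> servo_tool([
  {"linear": [0.49, 0.3305, 0], "delta_rot": [0, 0, 0], "jaw": 0.2},
  {"linear": [0.49, 0.3305, 0], "delta_rot": [0, 0, 0], "jaw": 0.2},
  {"linear": [0.49, 0.3305, 0], "delta_rot": [0, 0, 0], "jaw": 0.2},
  {"linear": [0.49, 0.3305, 0], "delta_rot": [0, 0, 0], "jaw": 0.2},
  {"linear": [0.49, 0.3305, 0], "delta_rot": [0, 0, 0], "jaw": 0.2},
  {"linear": [0.49, 0.3305, 0], "delta_rot": [0, 0, 0], "jaw": 0.2},
  {"linear": [0.49, 0.3305, 0], "delta_rot": [0, 0, 0], "jaw": 0.2},
  {"linear": [0.49, 0.3305, 0], "delta_rot": [0, 0, 0], "jaw": 0.2},
  {"linear": [0.49, 0.3305, 0], "delta_rot": [0, 0, 0], "jaw": 0.2},
  {"linear": [0.49, 0.3305, 0], "delta_rot": [0, 0, 0], "jaw": 0.2},
  {"linear": [0.49, 0.3305, 0], "delta_rot": [0, 0, 0], "jaw": 0.2},
  {"linear": [0.49, 0.3305, 0], "delta_rot": [0, 0, 0], "jaw": 0.2},
  {"linear": [0.49, 0.3305, 0], "delta_rot": [0, 0, 0], "jaw": 0.2},
  {"linear": [0.49, 0.3305, 0], "delta_rot": [0, 0, 0], "jaw": 0.2},
  {"linear": [0.49, 0.3305, 0], "delta_rot": [0, 0, 0], "jaw": 0.2},
  {"linear": [0.49, 0.3305, 0], "delta_rot": [0, 0, 0], "jaw": 0.2},
  {"linear": [0.49, 0.3305, 0], "delta_rot": [0, 0, 0], "jaw": 0.2},
  {"linear": [0.49, 0.3305, 0], "delta_rot": [0, 0, 0], "jaw": 0.2},
  {"linear": [0.49, 0.3305, 0], "delta_rot": [0, 0, 0], "jaw": 0.2},
])

```text
clock: 48.6
position: [0.5009, 0.3702, 0.2505]
eef_rot: [-180.0, 0.0, 129.5]
wrist_force: [0.1, 0.0, 0.2]
finger_gap: 0.0512
grasp_force: 0.0
```

```bash
python3 - <<'E'
from h import *
t=vision.capture("top"); cv2.imwrite("pics/top15.png",t[...,::-1]); holes(t)
q=manip.state(); print(q["position"],q["eef_rot"])
plan([(.500,.3715,.078,129.65)])
E
```

```text
blob [374.  226.3] [  98   67   40   40 1237] z.09 [ 0.6162 -0.2199]
[0.501  0.3703 0.2507] [-179.9849    0.0123  129.4866]
[  0.5      0.3715   0.078  129.65  ] lin [0.0016 0.0001 0.1727] rot [-0.0003  0.0002 -0.0029]
```

>>> servo_tool([
  {"linear": [0.0015, 0, 0.04], "delta_rot": [0, 0, 0], "jaw": 0.2},
  {"linear": [0.0015, 0, 0.08], "delta_rot": [0, 0, 0], "jaw": 0.2},
  {"linear": [0.0015, 0, 0.12], "delta_rot": [0, 0, 0], "jaw": 0.2},
  {"linear": [0.0015, 0, 0.15], "delta_rot": [0, 0, 0], "jaw": 0.2},
  {"linear": [0.0015, 0, 0.168], "delta_rot": [0, 0, 0], "jaw": 0.2},
  {"linear": [0.0015, 0, 0.1725], "delta_rot": [0, 0, 0], "jaw": 0.2},
  {"linear": [0.0015, 0, 0.1725], "delta_rot": [0, 0, 0], "jaw": 0.2},
  {"linear": [0.0015, 0, 0.1725], "delta_rot": [0, 0, 0], "jaw": -1},
  {"linear": [0.0015, 0, 0.1725], "delta_rot": [0, 0, 0], "jaw": -1},
  {"linear": [0.0015, 0, 0.1725], "delta_rot": [0, 0, 0], "jaw": -1},
  {"linear": [0.0015, 0, 0.1725], "delta_rot": [0, 0, 0], "jaw": -1},
  {"linear": [0.0015, 0, 0.1725], "delta_rot": [0, 0, 0], "jaw": -1},
  {"linear": [0.0015, 0, 0.1725], "delta_rot": [0, 0, 0], "jaw": -1},
  {"linear": [0.0015, 0, 0.1725], "delta_rot": [0, 0, 0], "jaw": -1},
])

```text
clock: 49.82
position: [0.5011, 0.3733, 0.0808]
eef_rot: [179.8, 0.1, 129.6]
wrist_force: [0.3, -0.5, 7.3]
finger_gap: 0.0269
grasp_force: 59.1
```

>>> servo_tool([
  {"linear": [0, 0, -0.03], "delta_rot": [0, 0, 0], "jaw": -1},
  {"linear": [0, 0, -0.07], "delta_rot": [0, 0, 0], "jaw": -1},
  {"linear": [0, 0, -0.11], "delta_rot": [0, 0, 0], "jaw": -1},
  {"linear": [-0.02, -0.01, -0.15], "delta_rot": [0, 0, 0], "jaw": -1},
  {"linear": [-0.5335, -0.2905, -0.188], "delta_rot": [0, 0, 0], "jaw": -1},
  {"linear": [-0.5335, -0.2905, -0.188], "delta_rot": [0, 0, 0], "jaw": -1},
  {"linear": [-0.5335, -0.2905, -0.188], "delta_rot": [0, 0, 0], "jaw": -1},
  {"linear": [-0.5335, -0.2905, -0.188], "delta_rot": [0, 0, 0], "jaw": -1},
  {"linear": [-0.5335, -0.2905, -0.188], "delta_rot": [0, 0, 0], "jaw": -1},
  {"linear": [-0.5335, -0.2905, -0.188], "delta_rot": [0, 0, 0], "jaw": -1},
  {"linear": [-0.5335, -0.2905, -0.188], "delta_rot": [0, 0, 0], "jaw": -1},
  {"linear": [-0.5335, -0.2905, -0.188], "delta_rot": [0, 0, 0], "jaw": -1},
  {"linear": [-0.5335, -0.2905, -0.188], "delta_rot": [0, 0, 0], "jaw": -1},
  {"linear": [-0.5335, -0.2905, -0.188], "delta_rot": [0, 0, 0], "jaw": -1},
  {"linear": [-0.5335, -0.2905, -0.188], "delta_rot": [0, 0, 0], "jaw": -1},
  {"linear": [-0.5335, -0.2905, -0.188], "delta_rot": [0, 0, 0], "jaw": -1},
  {"linear": [-0.5335, -0.2905, -0.188], "delta_rot": [0, 0, 0], "jaw": -1},
  {"linear": [-0.5335, -0.2905, -0.188], "delta_rot": [0, 0, 0], "jaw": -1},
  {"linear": [-0.5335, -0.2905, -0.188], "delta_rot": [0, 0, 0], "jaw": -1},
  {"linear": [-0.5335, -0.2905, -0.188], "delta_rot": [0, 0, 0], "jaw": -1},
])

```text
clock: 51.48
position: [0.6157, -0.2264, 0.2662]
eef_rot: [-180.0, 0.0, 129.4]
wrist_force: [0.7, 0.9, -1.0]
finger_gap: 0.0266
grasp_force: 61.0
```

```bash
python3 - <<'E'
from h import *
m=foot(.0708,6); cv2.imwrite("pics/side16.png",m[...,::-1])
plan([(.6162,-.2223,.265,129.65)])
g=cv2.cvtColor(m,cv2.COLOR_RGB2GRAY); print(g[225,300:385].tolist()); print(cv2.imread("pics/side14.png",0)[225,300:385].tolist())
E
```

```text
tcp [ 0.6159 -0.2219  0.2669] [179.9839   0.0361 129.6968]
foot px expected 328.64 179.79
167 319 [195 191 193 171 121 149 173 186 195 199 196 188 172 149 124 119 118 116
 115 116]
171 319 [118 119 119 118 121 144 175 186 196 198 196 187 171 145 120 117 115 114
 149 169]
175 319 [200 203 185 127 131 146 176 190 197 199 196 187 169 144 121 117 115 145
 189 185]
col 328 175 [199 199 199 198 199 200 202 174  72  77  79  87 125]
[  0.6162  -0.2223   0.265  129.65  ] lin [-0.0005  0.      0.0019] rot [0.0003 0.0006 0.0008]
[29, 30, 30, 28, 29, 28, 24, 23, 25, 23, 17, 142, 186, 13, 21, 31, 87, 119, 108, 115, 122, 126, 129, 132, 138, 140, 143, 144, 149, 152, 153, 153, 156, 159, 161, 163, 163, 162, 162, 163, 162, 164, 164, 163, 163, 165, 163, 166, 165, 163, 161, 158, 159, 157, 154, 150, 147, 145, 140, 138, 135, 128, 123, 116, 113, 113, 91, 37, 26, 21, 152, 199, 9, 16, 15, 14, 22, 22, 22, 26, 20, 11, 12, 12, 13]
[29, 28, 28, 27, 29, 25, 21, 23, 25, 21, 15, 140, 183, 12, 20, 31, 84, 118, 106, 113, 119, 123, 128, 131, 136, 139, 140, 142, 147, 149, 151, 151, 155, 156, 158, 162, 161, 160, 160, 160, 161, 162, 162, 160, 162, 162, 162, 164, 163, 159, 158, 157, 157, 155, 152, 148, 145, 142, 139, 136, 132, 126, 120, 115, 111, 111, 88, 35, 26, 22, 150, 196, 8, 16, 16, 14, 20, 22, 22, 22, 22, 23, 22, 20, 20]
```

>>> servo_tool([
  {"linear": [-0.0005, -0.0003, 0.04], "delta_rot": [0, 0, 0], "jaw": -1},
  {"linear": [-0.0005, -0.0003, 0.075], "delta_rot": [0, 0, 0], "jaw": -1},
  {"linear": [-0.0005, -0.0003, 0.095], "delta_rot": [0, 0, 0], "jaw": -1},
  {"linear": [-0.0005, -0.0003, 0.1], "delta_rot": [0, 0, 0], "jaw": -1},
  {"linear": [-0.0005, -0.0003, 0.1], "delta_rot": [0, 0, 0], "jaw": -1},
  {"linear": [-0.0005, -0.0003, 0.103], "delta_rot": [0, 0, 0], "jaw": -1},
  {"linear": [-0.0005, -0.0003, 0.106], "delta_rot": [0, 0, 0], "jaw": -1},
  {"linear": [-0.0005, -0.0003, 0.109], "delta_rot": [0, 0, 0], "jaw": -1},
  {"linear": [-0.0005, -0.0003, 0.109], "delta_rot": [0, 0, 0], "jaw": -1},
  {"linear": [-0.0005, -0.0003, 0.109], "delta_rot": [0, 0, 0], "jaw": -1},
])

```text
clock: 52.62
position: [0.6171, -0.2246, 0.1606]
eef_rot: [179.9, 0.2, 129.6]
wrist_force: [-1.0, 1.9, 9.2]
finger_gap: 0.0268
grasp_force: 62.3
```

>>> servo_tool([
  {"linear": [0, 0, -0.003], "delta_rot": [0, 0, 0], "jaw": -1},
  {"linear": [0, -0.0015, -0.003], "delta_rot": [0, 0, 0], "jaw": -1},
  {"linear": [0, -0.0015, -0.003], "delta_rot": [0, 0, 0], "jaw": -1},
  {"linear": [0, -0.0015, 0], "delta_rot": [0, 0, 0], "jaw": -1},
  {"linear": [0, -0.0015, 0.001], "delta_rot": [0, 0, 0], "jaw": -1},
  {"linear": [0, -0.0015, 0.001], "delta_rot": [0, 0, 0], "jaw": -1},
])

```text
clock: 53.12
position: [0.6155, -0.2257, 0.1603]
eef_rot: [179.9, 0.3, 129.6]
wrist_force: [-4.4, 3.1, 22.4]
finger_gap: 0.0267
grasp_force: 63.8
```

>>> servo_tool([
  {"linear": [0, 0, -0.004], "delta_rot": [0, 0, 0], "jaw": -1},
  {"linear": [0.0015, 0.0015, -0.004], "delta_rot": [0, 0, 0], "jaw": -1},
  {"linear": [0.0015, 0.0015, -0.004], "delta_rot": [0, 0, 0], "jaw": -1},
  {"linear": [0.0015, 0.0015, -0.001], "delta_rot": [0, 0, 0], "jaw": -1},
  {"linear": [0.0015, 0.0015, 0], "delta_rot": [0, 0, 0], "jaw": -1},
  {"linear": [0.0015, 0.0015, 0], "delta_rot": [0, 0, 0], "jaw": -1},
])

```text
clock: 53.62
position: [0.6144, -0.2226, 0.1551]
eef_rot: [-180.0, -0.1, 129.6]
wrist_force: [-1.3, 0.5, -0.9]
finger_gap: 0.0269
grasp_force: 61.0
```

>>> servo_tool([
  {"linear": [0, 0, 0.005], "delta_rot": [0, 0, 0], "jaw": -1},
  {"linear": [0, 0, 0.012], "delta_rot": [0, 0, 0], "jaw": -1},
  {"linear": [0, 0, 0.02], "delta_rot": [0, 0, 0], "jaw": -1},
  {"linear": [0, 0, 0.03], "delta_rot": [0, 0, 0], "jaw": -1},
  {"linear": [0, 0, 0.037], "delta_rot": [0, 0, 0], "jaw": -1},
  {"linear": [0, 0, 0.041], "delta_rot": [0, 0, 0], "jaw": -1},
  {"linear": [0, 0, 0.041], "delta_rot": [0, 0, 0], "jaw": -1},
])

```text
clock: 54.2
position: [0.6149, -0.2231, 0.1158]
eef_rot: [-180.0, 0.1, 129.6]
wrist_force: [-1.9, -0.5, 6.2]
finger_gap: 0.027
grasp_force: 61.5
```

>>> servo_tool([
  {"linear": [0, 0, 0], "delta_rot": [0, 0, 0], "jaw": 0.2},
  {"linear": [0, 0, 0], "delta_rot": [0, 0, 0], "jaw": 0.2},
  {"linear": [0, 0, 0], "delta_rot": [0, 0, 0], "jaw": 0.2},
  {"linear": [0, 0, 0], "delta_rot": [0, 0, 0], "jaw": 0.2},
  {"linear": [0, 0, -0.04], "delta_rot": [0, 0, 0], "jaw": 0.2},
  {"linear": [0, 0, -0.08], "delta_rot": [0, 0, 0], "jaw": 0.2},
  {"linear": [0, 0, -0.12], "delta_rot": [0, 0, 0], "jaw": 0.2},
  {"linear": [0.392, 0.111, -0.137], "delta_rot": [0, 0, -0.775], "jaw": 0.2},
  {"linear": [0.392, 0.111, -0.137], "delta_rot": [0, 0, -0.775], "jaw": 0.2},
  {"linear": [0.392, 0.111, -0.137], "delta_rot": [0, 0, -0.775], "jaw": 0.2},
  {"linear": [0.392, 0.111, -0.137], "delta_rot": [0, 0, -0.775], "jaw": 0.2},
  {"linear": [0.392, 0.111, -0.137], "delta_rot": [0, 0, -0.775], "jaw": 0.2},
  {"linear": [0.392, 0.111, -0.137], "delta_rot": [0, 0, -0.775], "jaw": 0.2},
  {"linear": [0.392, 0.111, -0.137], "delta_rot": [0, 0, -0.775], "jaw": 0.2},
  {"linear": [0.392, 0.111, -0.137], "delta_rot": [0, 0, -0.775], "jaw": 0.2},
  {"linear": [0.392, 0.111, -0.137], "delta_rot": [0, 0, -0.775], "jaw": 0.2},
  {"linear": [0.392, 0.111, -0.137], "delta_rot": [0, 0, -0.775], "jaw": 0.2},
  {"linear": [0.392, 0.111, -0.137], "delta_rot": [0, 0, -0.775], "jaw": 0.2},
  {"linear": [0.392, 0.111, -0.137], "delta_rot": [0, 0, -0.775], "jaw": 0.2},
])

```text
clock: 55.78
position: [0.45, 0.1514, 0.2526]
eef_rot: [-180.0, 0.0, 174.2]
wrist_force: [-0.0, -0.1, 0.4]
finger_gap: 0.0514
grasp_force: 0.0
```

```bash
python3 - <<'E'
from h import *
for _ in range(3): t=vision.capture("top")
cv2.imwrite("pics/top17.png",t[...,::-1]); holes(t)
s=vision.capture("side"); cv2.imwrite("pics/side17.png",s[...,::-1])
a=cv2.resize(t[195:311,335:425],None,fx=5,fy=5,interpolation=3); b=cv2.resize(s[160:390,200:390],None,fx=1.84,fy=1.84,interpolation=3)
z=np.zeros((580,800,3),np.uint8); z[:,:450]=a; z[:b.shape[0],450:450+b.shape[1]]=b[:,:350]
cv2.imwrite("pics/c17.png",z[...,::-1])
q=manip.state(); print(q["position"],q["eef_rot"])
E
```

```text
[0.451 0.149 0.252] [-179.9811   -0.0148  173.913 ]
```

View pics/c17.png

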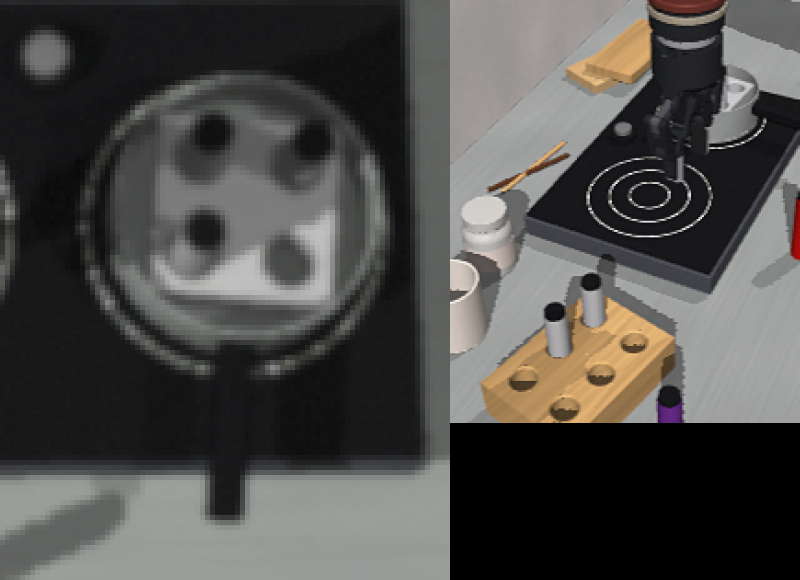

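```bash
python3 - <<'E'
from h import *
P=lambda u,v:(335+(u+.5)/5-.5,195+(v+.5)/5-.5)
R=lambda p,z:ray("top",*p,z)[:2]
fit({"pp":R(P(212,133),.155),"pm":R(P(313,140),.155),"mp":R(P(206,231),.155),"mm":R(P(289,260),.09)})
a,b=R(P(236,345),.095),R(P(224,520),.095); d=(a-b)/np.linalg.norm(a-b); print("handle",b,b+.187*d,np.degrees(np.arctan2(d[1],d[0])),b+.054*d)
plan([(.453,-.2335,.25,174),(.453,-.2335,.068,174)],(.4505,.150,.252,174))
E
```

```text
centre [ 0.5846 -0.2477] yaw -6.05 {'pp': array([ 0.6165, -0.2219]), 'pm': array([ 0.6104, -0.2796]), 'mp': array([ 0.5588, -0.2158]), 'mm': array([ 0.5527, -0.2735])} grip [ 0.4524 -0.2337]
handle [ 0.399  -0.2266] [ 0.5849 -0.247 ] -6.283710928791835 [ 0.4527 -0.2325]
[  0.453   -0.2335   0.25   174.    ] lin [-0.0426 -0.3811  0.002 ] rot [0. 0. 0.]
[  0.453   -0.2335   0.068  174.    ] lin [-0.0426 -0.3811  0.184 ] rot [0. 0. 0.]
```

>>> servo_tool([
  {"linear": [-0.0425, -0.3825, 0], "delta_rot": [0, 0, 0], "jaw": 0.2},
  {"linear": [-0.0425, -0.3825, 0], "delta_rot": [0, 0, 0], "jaw": 0.2},
  {"linear": [-0.0425, -0.3825, 0], "delta_rot": [0, 0, 0], "jaw": 0.2},
  {"linear": [-0.0425, -0.3825, 0], "delta_rot": [0, 0, 0], "jaw": 0.2},
  {"linear": [-0.0425, -0.3825, 0], "delta_rot": [0, 0, 0], "jaw": 0.2},
  {"linear": [-0.0425, -0.3825, 0], "delta_rot": [0, 0, 0], "jaw": 0.2},
  {"linear": [-0.0425, -0.3825, 0], "delta_rot": [0, 0, 0], "jaw": 0.2},
  {"linear": [-0.0425, -0.3825, 0], "delta_rot": [0, 0, 0], "jaw": 0.2},
  {"linear": [-0.0425, -0.3825, 0], "delta_rot": [0, 0, 0], "jaw": 0.2},
  {"linear": [-0.0425, -0.3825, 0], "delta_rot": [0, 0, 0], "jaw": 0.2},
  {"linear": [-0.0425, -0.3825, 0], "delta_rot": [0, 0, 0], "jaw": 0.2},
  {"linear": [-0.0425, -0.3825, 0], "delta_rot": [0, 0, 0], "jaw": 0.2},
  {"linear": [-0.0425, -0.3825, 0.04], "delta_rot": [0, 0, 0], "jaw": 0.2},
  {"linear": [-0.0425, -0.3825, 0.08], "delta_rot": [0, 0, 0], "jaw": 0.2},
  {"linear": [-0.0425, -0.3825, 0.12], "delta_rot": [0, 0, 0], "jaw": 0.2},
  {"linear": [-0.0425, -0.3825, 0.16], "delta_rot": [0, 0, 0], "jaw": 0.2},
  {"linear": [-0.0425, -0.3825, 0.183], "delta_rot": [0, 0, 0], "jaw": 0.2},
  {"linear": [-0.0425, -0.3825, 0.183], "delta_rot": [0, 0, 0], "jaw": 0.2},
])

```text
clock: 57.48
position: [0.4501, -0.2311, 0.0639]
eef_rot: [179.7, -0.4, 174.1]
wrist_force: [0.3, 0.6, -0.7]
finger_gap: 0.0509
grasp_force: 0.0
```

>>> servo_tool([
  {"linear": [0, 0, 0], "delta_rot": [0, 0, 0], "jaw": -1},
  {"linear": [0, 0, 0], "delta_rot": [0, 0, 0], "jaw": -1},
  {"linear": [0, 0, 0], "delta_rot": [0, 0, 0], "jaw": -1},
  {"linear": [0, 0, 0], "delta_rot": [0, 0, 0], "jaw": -1},
  {"linear": [0, 0, 0], "delta_rot": [0, 0, 0], "jaw": -1},
  {"linear": [0, 0, 0], "delta_rot": [0, 0, 0], "jaw": -1},
  {"linear": [0, 0, 0], "delta_rot": [0, 0, 0], "jaw": -1},
])

```text
clock: 58.07
position: [0.4541, -0.2354, 0.0722]
eef_rot: [-179.9, 0.2, 174.0]
wrist_force: [-2.2, 4.8, 7.7]
finger_gap: 0.0211
grasp_force: 60.3
```

>>> servo_tool([
  {"linear": [0.0006, 0.006, 0], "delta_rot": [0, 0, 0], "jaw": -1},
  {"linear": [0.0017, 0.018, 0], "delta_rot": [0, 0, 0], "jaw": -1},
  {"linear": [0.0028, 0.03, 0], "delta_rot": [0, 0, 0], "jaw": -1},
  {"linear": [0.0041, 0.044, 0], "delta_rot": [0, 0, 0], "jaw": -1},
  {"linear": [0.0056, 0.06, 0], "delta_rot": [0, 0, 0], "jaw": -1},
  {"linear": [0.0071, 0.076, 0], "delta_rot": [0, 0, 0], "jaw": -1},
  {"linear": [0.0087, 0.092, 0], "delta_rot": [0, 0, 0], "jaw": -1},
  {"linear": [0.0102, 0.108, 0], "delta_rot": [0, 0, 0], "jaw": -1},
  {"linear": [0.0117, 0.124, 0], "delta_rot": [0, 0, 0], "jaw": -1},
  {"linear": [0.0132, 0.14, 0], "delta_rot": [0, 0, 0], "jaw": -1},
  {"linear": [0.0147, 0.156, 0], "delta_rot": [0, 0, 0], "jaw": -1},
  {"linear": [0.0162, 0.172, 0], "delta_rot": [0, 0, 0], "jaw": -1},
  {"linear": [0.0177, 0.188, 0], "delta_rot": [0, 0, 0], "jaw": -1},
  {"linear": [0.0191, 0.203, 0], "delta_rot": [0, 0, 0], "jaw": -1},
  {"linear": [0.0204, 0.217, 0], "delta_rot": [0, 0, 0], "jaw": -1},
  {"linear": [0.0214, 0.227, 0], "delta_rot": [0, 0, 0], "jaw": -1},
  {"linear": [0.0217, 0.2305, 0], "delta_rot": [0, 0, 0], "jaw": -1},
  {"linear": [0.0217, 0.2305, 0], "delta_rot": [0, 0, 0], "jaw": -1},
  {"linear": [0.0217, 0.2305, 0], "delta_rot": [0, 0, 0], "jaw": -1},
])

```text
clock: 59.65
position: [0.4574, -0.0041, 0.0721]
eef_rot: [-179.9, 0.3, 174.0]
wrist_force: [0.2, -2.6, 6.1]
finger_gap: 0.0207
grasp_force: 60.2
```

>>> servo_tool([
  {"linear": [0, 0, 0], "delta_rot": [0, 0, 0], "jaw": 0.2},
  {"linear": [0, 0, 0], "delta_rot": [0, 0, 0], "jaw": 0.2},
  {"linear": [0, 0, 0], "delta_rot": [0, 0, 0], "jaw": 0.2},
  {"linear": [0, 0, 0], "delta_rot": [0, 0, 0], "jaw": 0.2},
  {"linear": [0, 0, -0.04], "delta_rot": [0, 0, 0], "jaw": 0.2},
  {"linear": [0, 0, -0.08], "delta_rot": [0, 0, 0], "jaw": 0.2},
  {"linear": [0, 0, -0.12], "delta_rot": [0, 0, 0], "jaw": -1},
  {"linear": [0, 0, -0.16], "delta_rot": [0, 0, 0], "jaw": -1},
  {"linear": [0, 0, -0.18], "delta_rot": [0, 0, 0], "jaw": -1},
  {"linear": [0.022, -0.322, -0.18], "delta_rot": [0, 0, 0], "jaw": -1},
  {"linear": [0.022, -0.322, -0.18], "delta_rot": [0, 0, 0], "jaw": -1},
  {"linear": [0.022, -0.322, -0.18], "delta_rot": [0, 0, 0], "jaw": -1},
  {"linear": [0.022, -0.322, -0.18], "delta_rot": [0, 0, 0], "jaw": -1},
  {"linear": [0.022, -0.322, -0.18], "delta_rot": [0, 0, 0], "jaw": -1},
  {"linear": [0.022, -0.322, -0.18], "delta_rot": [0, 0, 0], "jaw": -1},
  {"linear": [0.022, -0.322, -0.18], "delta_rot": [0, 0, 0], "jaw": -1},
  {"linear": [0.022, -0.322, -0.18], "delta_rot": [0, 0, 0], "jaw": -1},
  {"linear": [0.022, -0.322, -0.18], "delta_rot": [0, 0, 0], "jaw": -1},
  {"linear": [0.022, -0.322, -0.18], "delta_rot": [0, 0, 0], "jaw": -1},
  {"linear": [0.022, -0.322, -0.18], "delta_rot": [0, 0, 0], "jaw": -1},
])

```text
clock: 61.32
position: [0.3997, -0.321, 0.2492]
eef_rot: [180.0, -0.0, 174.0]
wrist_force: [0.3, 0.4, -0.4]
finger_gap: -0.0001
grasp_force: 0.0
```

```bash
python3 - <<'E'
from h import *
for _ in range(3): t=vision.capture("top")
s=vision.capture("side"); cv2.imwrite("pics/side18.png",s[...,::-1]); cv2.imwrite("pics/top18.png",t[...,::-1])
q=manip.state(); print(q["position"],q["eef_rot"])
holes(t,(275,205,342,262))
for d in dets(t,(0,0,0),(180,255,50),(288,212,332,258),15,80): print("dark",d[0].round(1),d[1][4],ray("top",*d[0],.155)[:2])
# predicted pixels of caps & hole for pot at (.587,-.016), yaw -6
th=np.radians(-6);Q=np.array([[np.cos(th),-np.sin(th)],[np.sin(th),np.cos(th)]])
for f,z in(((1,1),.155),((1,-1),.155),((-1,1),.155),((-1,-1),.09)):
    w=np.array([.587,-.016])+Q@np.array(f)*.029; print(f,w,px("top",(*w,z)))
# button
b=t[196:216,334:356].astype(int).sum(2); m=(b>200).astype(np.uint8); n,l,st,c=cv2.connectedComponentsWithStats(m)
for i in range(1,n):
    if st[i,4]>15: print("button",c[i]+[334,196],st[i,4],ray("top",*(c[i]+[334,196]),.055)[:2])
E
```

```text
[ 0.4002 -0.3204  0.2496] [-179.9812    0.0181  174.0855]
dark [289.9 213.2] 18 [0.6447 0.0281]
dark [327.1 214.7] 63 [ 0.6381 -0.0789]
dark [297.9 221.2] 40 [0.6205 0.0055]
dark [317.7 223.2] 39 [ 0.6135 -0.0515]
dark [296.  241.8] 39 [0.5599 0.0114]
dark [329.3 254.8] 21 [ 0.5205 -0.0828]
(1, 1) [0.6189 0.0098] [296.3797 221.7443]
(1, -1) [ 0.6128 -0.0479] [316.4742 223.4188]
(-1, 1) [0.5612 0.0159] [294.4478 241.4336]
(-1, -1) [ 0.5551 -0.0418] [315.0126 247.4401]
button [343.7077 205.3385] 65 [ 0.6928 -0.1324]
```

```bash
python3 - <<'E'
from h import *
print(both((343.7,205.3),(293.6,229.0)))
s=cv2.imread("pics/side18.png")
g=cv2.cvtColor(s,cv2.COLOR_BGR2GRAY)[218:242,280:308]; m=(g>60).astype(np.uint8); n,l,st,c=cv2.connectedComponentsWithStats(m)
for i in range(1,n):
    if 20<st[i,4]<200: print(c[i]+[280,218],st[i],both((343.7,205.3),c[i]+[280,218]))
plan([(.691,-.133,.15,174),(.691,-.133,.075,174)])
E
```

```text
[ 0.6914 -0.1324  0.0583]
[284.6947 223.1145] [  0   0  15  16 131] [ 0.7007 -0.1265  0.0768]
[  0.691  -0.133   0.15  174.   ] lin [-0.2699  0.2164  0.0996] rot [-0.0003  0.0003  0.0015]
[  0.691  -0.133   0.075 174.   ] lin [-0.2699  0.2164  0.1746] rot [-0.0003  0.0003  0.0015]
```

>>> servo_tool([
  {"linear": [-0.27, 0.216, 0], "delta_rot": [0, 0, 0], "jaw": -1},
  {"linear": [-0.27, 0.216, 0], "delta_rot": [0, 0, 0], "jaw": -1},
  {"linear": [-0.27, 0.216, 0], "delta_rot": [0, 0, 0], "jaw": -1},
  {"linear": [-0.27, 0.216, 0], "delta_rot": [0, 0, 0], "jaw": -1},
  {"linear": [-0.27, 0.216, 0], "delta_rot": [0, 0, 0], "jaw": -1},
  {"linear": [-0.27, 0.216, 0], "delta_rot": [0, 0, 0], "jaw": -1},
  {"linear": [-0.27, 0.216, 0], "delta_rot": [0, 0, 0], "jaw": -1},
  {"linear": [-0.27, 0.216, 0], "delta_rot": [0, 0, 0], "jaw": -1},
  {"linear": [-0.27, 0.216, 0], "delta_rot": [0, 0, 0], "jaw": -1},
  {"linear": [-0.27, 0.216, 0.04], "delta_rot": [0, 0, 0], "jaw": -1},
  {"linear": [-0.27, 0.216, 0.08], "delta_rot": [0, 0, 0], "jaw": -1},
  {"linear": [-0.27, 0.216, 0.12], "delta_rot": [0, 0, 0], "jaw": -1},
  {"linear": [-0.27, 0.216, 0.15], "delta_rot": [0, 0, 0], "jaw": -1},
  {"linear": [-0.27, 0.216, 0.17], "delta_rot": [0, 0, 0], "jaw": -1},
  {"linear": [-0.27, 0.216, 0.178], "delta_rot": [0, 0, 0], "jaw": -1},
  {"linear": [-0.27, 0.216, 0.178], "delta_rot": [0, 0, 0], "jaw": -1},
  {"linear": [-0.27, 0.216, 0.178], "delta_rot": [0, 0, 0], "jaw": -1},
])

```text
clock: 62.93
position: [0.6914, -0.1344, 0.0726]
eef_rot: [-180.0, 0.1, 174.0]
wrist_force: [0.5, -1.0, -0.8]
finger_gap: 0.0
grasp_force: 0.0
```

>>> servo_tool([
  {"linear": [0, 0, 0.004], "delta_rot": [0, 0, 0], "jaw": -1},
  {"linear": [0, 0, 0.008], "delta_rot": [0, 0, 0], "jaw": -1},
  {"linear": [0, 0, 0.012], "delta_rot": [0, 0, 0], "jaw": -1},
  {"linear": [0, 0, 0.015], "delta_rot": [0, 0, 0], "jaw": -1},
  {"linear": [0, 0, 0.015], "delta_rot": [0, 0, 0], "jaw": -1},
  {"linear": [0, 0, 0.015], "delta_rot": [0, 0, 0], "jaw": -1},
])

```text
clock: 63.43
position: [0.6917, -0.1351, 0.0572]
eef_rot: [-180.0, 0.1, 174.0]
wrist_force: [3.3, 0.0, 5.5]
finger_gap: -0.0002
grasp_force: 2.1
```

>>> servo_tool([
  {"linear": [0, 0, 0.002], "delta_rot": [0, 0, 0], "jaw": -1},
  {"linear": [0, 0, 0.004], "delta_rot": [0, 0, 0], "jaw": -1},
  {"linear": [0, 0, 0.006], "delta_rot": [0, 0, 0], "jaw": -1},
  {"linear": [0, 0, 0.006], "delta_rot": [0, 0, 0], "jaw": -1},
])

```text
clock: 63.77
position: [0.6919, -0.1352, 0.0556]
eef_rot: [-179.9, 0.2, 174.0]
wrist_force: [-9.9, 4.0, 31.1]
finger_gap: -0.0003
grasp_force: 15.4
```

>>> servo_tool([
  {"linear": [0, 0, 0.006], "delta_rot": [0, 0, 0], "jaw": -1},
  {"linear": [0, 0, -0.005], "delta_rot": [0, 0, 0], "jaw": -1},
  {"linear": [0, 0, -0.02], "delta_rot": [0, 0, 0], "jaw": -1},
  {"linear": [0, 0, -0.06], "delta_rot": [0, 0, 0], "jaw": -1},
  {"linear": [0, 0, -0.1], "delta_rot": [0, 0, 0], "jaw": -1},
  {"linear": [0, 0, -0.14], "delta_rot": [0, 0, 0], "jaw": -1},
  {"linear": [0, 0, -0.19], "delta_rot": [0, 0, 0], "jaw": -1},
  {"linear": [0.26, -0.2, -0.19], "delta_rot": [0, 0, 0], "jaw": -1},
  {"linear": [0.26, -0.2, -0.19], "delta_rot": [0, 0, 0], "jaw": -1},
  {"linear": [0.26, -0.2, -0.19], "delta_rot": [0, 0, 0], "jaw": -1},
  {"linear": [0.26, -0.2, -0.19], "delta_rot": [0, 0, 0], "jaw": -1},
  {"linear": [0.26, -0.2, -0.19], "delta_rot": [0, 0, 0], "jaw": -1},
  {"linear": [0.26, -0.2, -0.19], "delta_rot": [0, 0, 0], "jaw": -1},
  {"linear": [0.26, -0.2, -0.19], "delta_rot": [0, 0, 0], "jaw": -1},
  {"linear": [0.26, -0.2, -0.19], "delta_rot": [0, 0, 0], "jaw": -1},
  {"linear": [0.26, -0.2, -0.19], "delta_rot": [0, 0, 0], "jaw": -1},
  {"linear": [0.26, -0.2, -0.19], "delta_rot": [0, 0, 0], "jaw": -1},
  {"linear": [0.26, -0.2, -0.19], "delta_rot": [0, 0, 0], "jaw": -1},
])

```text
clock: 65.27
position: [0.4113, -0.3063, 0.2402]
eef_rot: [180.0, -0.0, 174.0]
wrist_force: [0.7, -0.6, 0.3]
finger_gap: 0.0
grasp_force: 0.0
```

```bash
python3 - <<'E'
from h import *
for _ in range(4): t=vision.capture("top")
s=vision.capture("side"); cv2.imwrite("pics/side19.png",s[...,::-1]); cv2.imwrite("pics/top19.png",t[...,::-1])
a=cv2.resize(t[192:304,262:352],None,fx=5,fy=5,interpolation=3); b=cv2.resize(s[170:390,190:390],None,fx=1.75,fy=1.75,interpolation=3)
z=np.zeros((560,800,3),np.uint8); z[:,:450]=a; z[:b.shape[0],450:]=b
cv2.imwrite("pics/c19.png",z[...,::-1])
E
```

```text
(no output)
```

View pics/c19.png

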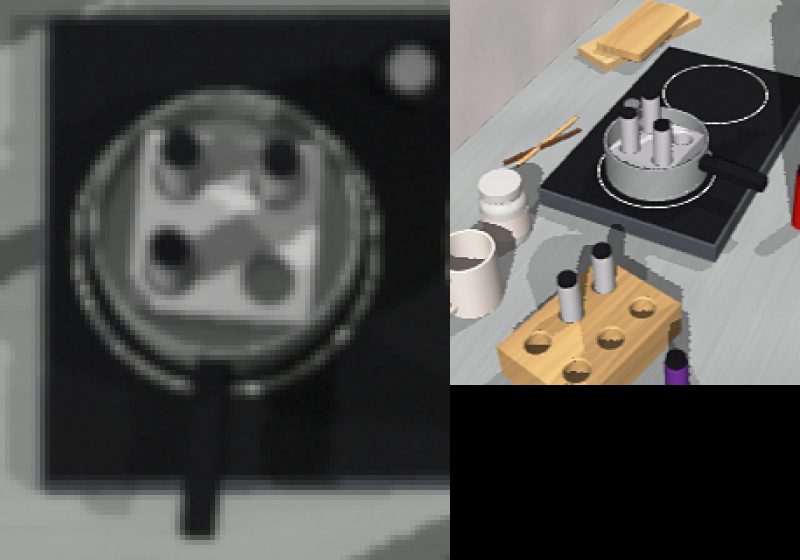

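The pot stands inside the outer ring (rim at x 95–365, ring at x 72–382) with three cartridges upright. Both warm cartridges are seated in the rack, and the mug, jar and boards look undisturbed.

```bash
python3 -c "
from plant import manip
print(manip.job_done())"
```

```text
the job is handed in; nothing more can be done
None
```

I handed the job in at about 65 s: the last pictures show both warmed cartridges in the rack and the three fresh ones upright in the pot, inside the heating place's outer ring; the start button was pressed to its stop (31 N) and let go. The pot was once knocked about 3 cm off the parking place, and I slid it back before going on.

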